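# Stack spacer and ball target on the tilted calibration stand

## Task

Set up the tilted calibration stand for the scanner: thread the plain spacer plate over the stand's two pins until it lies flush on the sloping seat, then thread the plate with the three small balls over the same pins, balls outward, until it lies flush on the spacer. Lower both plates along the pins rather than dropping them, let go, and leave the foam wedge, the foam block and the green putty where they are.

Things in the scene. Friction and masses are not known exactly. Their poses are not given: they have to be found in the camera images.
- stand: fixed tilted stand: dark foot plate 110 x 150 x 10 mm, origin at the centre of its underside; two aluminium posts carry a sloping aluminium seat beam, 18 mm thick, about 85 mm above the desk. The seat is 10 mm narrower than the plates, so fingers beside a plate pass it.
- seat_top (a point): centre of the sloping seat, in its surface, 30 mm wide (point x, which points up the slope, away from the robot) and 126 mm long (point y, level). Its z is the outward normal, leaning 25 degrees from vertical towards the robot side. Two pins stand along point z at point y = +45 and -45 mm, x = 0, and reach 35 mm out of the seat.
- pin_left (a point): tip of the steel pin at seat y = +45 mm: 8 mm in diameter, the last 7 mm tapering to 3 mm; axes as seat_top
- pin_right (a point): tip of the same kind of pin at seat y = -45 mm; axes as seat_top
- spacer_center (a point): centre (half-way up) of the spacer: plain dark steel flat bar 40 (its x) x 124 (its y, long) x 12 mm (its z) with two 12 mm round through-holes at its y = +45 and -45 mm; same both ways round and both sides up; 0.1 to 0.2 kg. It starts flat on the desk. Seated, its centre is 6 mm from seat_top along the seat normal.
- target_center (a point): centre (half-way through the bar) of the ball target: aluminium flat bar 40 (its x) x 124 (its y, long) x 12 mm (its z) with two 12 mm round through-holes at its y = +45 and -45 mm; three white 12 mm balls on stems on its +z face, within 20 mm of the middle, reach 20 mm out from the centre. Either end round, balls outward; 0.1 to 0.2 kg. Starts flat on the desk, balls up. Seated on the spacer, its centre is 18 mm from seat_top along the normal.
- spacer: the same spacer, origin at the centre of its underside as it lies at the start, 6 mm below spacer_center
- target: the same ball target, origin at the centre of its underside (the face without balls), 6 mm below target_center
- foam_wedge: bystander: dark blue-grey foam wedge, 60 x 100 x 45 mm; origin at the centre of its underside
- foam_block: bystander: grey foam block, 50 x 70 x 50 mm; origin at the centre of its underside
- putty: bystander: green rounded block, 36 x 59 x 23 mm; origin at the centre of its underside

How it is judged (in metres and radians):
On the way:
1. the spacer lies flush on the seat with both pins through it (z of spacer_center in the frame of seat_top between 0.003 and 0.0085 m and x of spacer_center in the frame of seat_top between -0.005 and 0.005 m and y of spacer_center in the frame of seat_top between -0.005 and 0.005 m and angle between the z axis of spacer_center and the z axis of seat_top, either way round below 0.06 rad and angle between the y axis of spacer_center and the y axis of seat_top, either way round below 0.12 rad), for 0.2 s.
At the end, for the whole second after the job is handed in: Both plates are on the pins, spacer on the seat and ball target on the spacer, balls outward: each centre within 2.5 mm (above) of its seated height and 5 mm of the seat's centre line, faces parallel to the seat within 0.06 rad, long axis along the pin row within 0.12 rad, at rest (all of step 1 and z of target_center in the frame of seat_top between 0.015 and 0.0205 m and x of target_center in the frame of seat_top between -0.005 and 0.005 m and y of target_center in the frame of seat_top between -0.005 and 0.005 m and angle between the z axis of target_center and the z axis of seat_top, either way round below 0.06 rad and angle between the y axis of target_center and the y axis of seat_top, either way round below 0.12 rad and linear speed of each of spacer, target below 0.02 m/s); the robot touches nothing.
It fails at once if the spacer plate is dropped down the pins (faster than 0.45 m/s within 22 mm of its place) (linear speed of spacer above 0.45 m/s and distance between spacer_center and seat_top below 0.028 m).
It fails at once if the target plate is dropped down the pins (faster than 0.45 m/s within 22 mm of its place) (linear speed of target above 0.45 m/s and distance between target_center and seat_top below 0.04 m).
It fails at once if the foam_wedge is displaced by more than 20 mm (distance of foam_wedge from where it was at the start of the episode above 0.02 m).
It fails at once if the foam_block is displaced by more than 20 mm (distance of foam_block from where it was at the start of the episode above 0.02 m).
It fails at once if the putty is displaced by more than 20 mm (distance of putty from where it was at the start of the episode above 0.02 m).
It also fails if it takes over 64 s, if anything falls off the work surface, if the arm or the gripper's body presses on something with over 40 N, if the wrist force passes 120 N, or if a joint passes its speed limit or range.

## Robot

A 7-joint arm with a two-finger parallel gripper is mounted at the origin on a cart in front of the work surface, level with it; the furniture and walls round the work are solid. World frame = base frame: x ahead of the robot, y to its left, z up, the work surface at z = 0. Lengths are in mm, angles in rad, forces in N, time in s.
With the tool pointing down it reaches from about 400 to 875 mm from the base axis. Payload 4.4 kg.
Tool frame: the origin (TCP) lies at the very end of the fingers, on their centre line; the grasp point (between the pads) lies 19 mm behind it; z points along the fingers, y is the direction in which the jaws open and shut (so a half turn about z gives the same grasp; the last joint's range is limited). The gripper opens to 85 mm and grips with 20 to 120 N. Pads are 22 mm wide; open, the fingers measure 114 mm over their backs; the gripper's body (76 mm by 85 mm) begins 54 mm behind the grasp point. The pads swing forward as they close: fully open they stand 13 mm farther back than shut.
Start: joints at [-0.066, 0.628, 0.038, 1.517, -0.027, 0.996, -0.02], TCP at [650.014, 0.027, 231.313] pointing down, gripper open.
Joint ranges: [-3.06, 3.06], [-0.37, 2.12], [-1.25, 1.32], [0.18, 2.47], [-1.1, 4.24], [0.23, 1.98], [-2.94, 2.94]. Speed limits (rad/s): [2.57, 2.57, 3.14, 3.14, 3.14, 3.14, 3.14].

## Interface

Orientations are given as [roll, pitch, yaw] about the fixed x, y, z axes, in that order (R = Rz(yaw) Ry(pitch) Rx(roll)).
In Python, from cell import ctrl gives the robot as it stands. The module is installed in compiled form; this text tells all that it offers.
- The arm moves only by the shell command python3 -m jog 'ROWS'. ROWS is text: rows parted by semicolons, each of 7 numbers parted by spaces: the shift along the tool's x, y, z in mm, then the turn, a rotation vector about the tool's x, y, z in degrees, then the opening, from -1 (shut) to 1 (fully open). In form: x y z wx wy wz claw; .... A call has 1 to 8 rows; each row is the pose to reach, as a shift and turn from the pose commanded when the call began, along the tool's axes at that moment; what a row does not reach only later rows make up. A row lasts 1/8 s, in which the tool goes at most 62.5 mm and 10.7 degrees, less where a joint would pass 70% of its speed; a pose out of reach is approached as far as the arm can. A call with a gripper value outside its range is refused whole. The fingers move at their own pace and stop on an object; the grip force is fixed at half the most. Time passes only in rows, so rows that repeat a pose let the fingers close. It gives the time, the measured TCP pose, the force and the opening at its end, in the units of the state.
- ctrl.read_state(): the state, without advancing time (a new reading comes with each control period).
- ctrl.get_image(name): name is "scene" or "side" or "wrist"; returns a dict with "image" (384x512x3 uint8, red, green, blue), "z_map" (384x512 float32, mm along the optical axis (not along the pixel's ray), 0 where there is no reading), "vertical_fov" (degrees; the focal length in pixels is half the picture's height over the tangent of half this angle, whatever the lens; pixels are square), "cx", "cy" (the principal point, pixels), "extrinsics" (4x4, takes a point from world to camera coordinates); the wrist camera has in their place "hand_eye" (4x4, takes a point from camera to tool coordinates, whose origin is the TCP and whose axes are the flange's). Camera axes: x right, y down, z forward; pixel columns grow to the right and rows downward; lengths in mm; the calibration is good to about 2 mm. A picture is of the moment at which its call begins: read the wrist's pose just before it.
- ctrl.finish_job(): hands the job in, once; it reports no verdict.
The state is a dict: "clock": time; "qpos": joint angles; "qd": joint speeds; "tau": joint torques, N m; "eef_pos": TCP position; "tool_rot": TCP orientation; "force": force on the tool from outside, world axes, zero at the start; "torque": the same for the moment, N m; "width": finger opening in mm.
Only numpy, scipy, OpenCV 4.12 (cv2) and the standard library are available. Lean on these libraries where they do the work, as an engineer would, in place of code of your own. Each camera call takes 0.05 s, during which the arm holds its last target.

## Working session

There is one attempt and no reset: what is moved stays moved. The work goes in short steps, Python scripts to look and compute and a shell command to move; the robot and the scene stay as the last step left them, time stands still between calls to the robot, and variables do not carry over. Pictures are saved under pics/ and viewed, and the job is handed in when it is done.

```bash
mkdir -p pics; cat > h.py <<'E'
import numpy as np, cv2
from cell import ctrl
from scipy.spatial.transform import Rotation as R
def grab(n,fn):
    s=ctrl.read_state(); d=ctrl.get_image(n); cv2.imwrite('pics/'+fn,d['image'][:,:,::-1]); np.savez('pics/'+fn[:-4]+'.npz',pos=s['eef_pos'],rot=s['tool_rot'],**d); return s,d
def T_wc(s,d):
    if 'extrinsics' in d: return np.linalg.inv(d['extrinsics'])
    T=np.eye(4); T[:3,:3]=R.from_euler('xyz',s['tool_rot']).as_matrix(); T[:3,3]=s['eef_pos']
    return T@d['hand_eye']
def f_of(d): return d['image'].shape[0]/2/np.tan(np.radians(float(d['vertical_fov']))/2)
def pts(s,d):
    T=T_wc(s,d); f=f_of(d); z=d['z_map']; v,u=np.mgrid[:z.shape[0],:z.shape[1]]
    P=np.stack([(u-d['cx'])/f*z,(v-d['cy'])/f*z,z],-1)
    W=P@T[:3,:3].T+T[:3,3]; W[z==0]=np.nan; return W
def ray(s,d,u,v,zp):
    T=T_wc(s,d); f=f_of(d); r=T[:3,:3]@np.array([(u-d['cx'])/f,(v-d['cy'])/f,1]); o=T[:3,3]
    return o+r*(zp-o[2])/r[2]
E
python3 - <<'E'
from h import *
for n in ['scene','side','wrist']:
    s,d=grab(n,n+'0.png'); print(n,d['vertical_fov'],d['cx'],d['cy'],T_wc(s,d).round(3).tolist(), (d['z_map']>0).mean())
print(s)
E
```

```text
scene 46.51648616721556 257.30530401057047 196.31875566511414 [[-0.678, -0.442, 0.587, 30.827], [-0.735, 0.396, -0.55, 509.682], [0.011, -0.805, -0.593, 681.913], [0.0, 0.0, 0.0, 1.0]] 0.9961446126302084
side 47.22703686863597 254.82217066311304 193.75072097474873 [[-0.995, -0.059, 0.083, 488.088], [-0.102, 0.609, -0.787, 807.433], [-0.004, -0.791, -0.612, 770.692], [0.0, 0.0, 0.0, 1.0]] 0.9960530598958334
wrist 62.373033277641085 256.8690208161165 189.82450219880778 [[1.0, 0.001, -0.002, 649.331], [0.0, -0.956, -0.292, 74.921], [-0.002, 0.292, -0.956, 373.151], [0.0, 0.0, 0.0, 1.0]] 0.9962209065755209
{'clock': 0.1, 'qpos': array([-0.06578295,  0.62927007,  0.0384679 ,  1.51826343, -0.02700135,
        0.99634076, -0.02001854]), 'qd': array([ 0.00147411, -0.00342438, -0.0008667 , -0.00134039,  0.00116478,
       -0.00023592, -0.00038862]), 'tau': array([ 3.65140630e-03, -5.64529252e+01,  1.23032581e+00, -1.93971133e+01,
        1.11524854e-02,  5.46943455e-03, -1.37002465e-05]), 'eef_pos': array([6.49426446e+02, 6.03654575e-03, 2.30472305e+02]), 'tool_rot': array([-3.13982995e+00,  3.15069823e-05,  1.57074141e+00]), 'force': array([-0.19660928, -0.64036755,  0.48083783]), 'torque': array([ 0.07299073,  0.04771893, -0.00562667]), 'width': 85.24945241734535}
```

View pics/scene0.png

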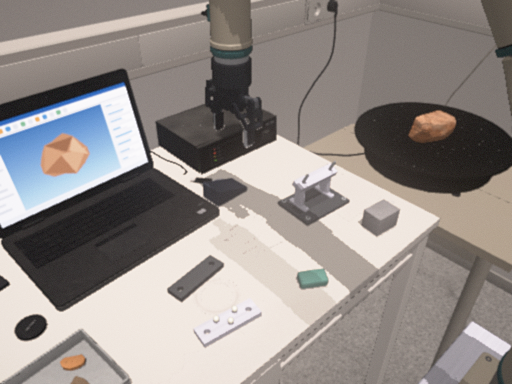

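View pics/side0.png

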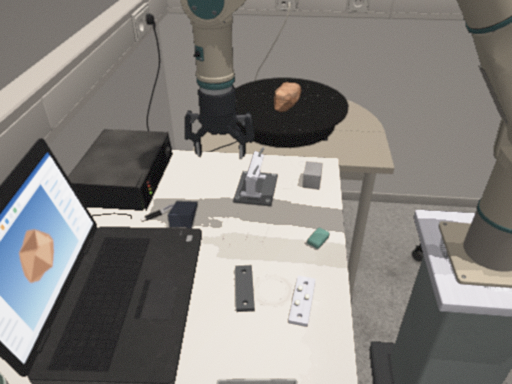

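View pics/wrist0.png

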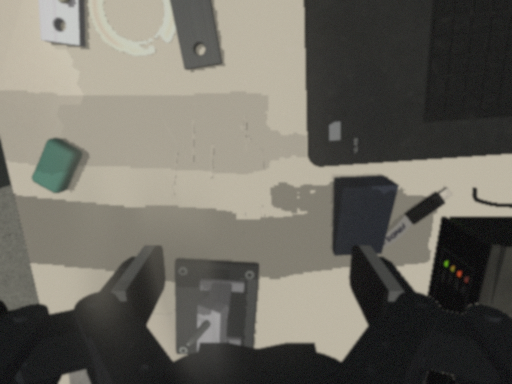

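```bash
cat > load.py <<'E'
from h import *
def ld(n):
    z=np.load('pics/'+n+'.npz'); d={k:z[k] for k in z.files}; return dict(eef_pos=d['pos'],tool_rot=d['rot']),d
E
python3 - <<'E'
from load import *
for n,q in [('scene0',[(197,277),(229,322),(313,278),(380,215),(225,190),(207,332),(251,310),(183,291),(210,264)]),('side0',[(245,287),(302,300),(318,238),(313,175),(182,214)]),('wrist0',[(56,165),(362,215),(183,271),(250,275),(200,49)])]:
    s,d=ld(n); W=pts(s,d)
    for u,v in q: print(n,u,v,W[v,u].round(1))
E
```

```text
scene0 197 277 [575.1 164.8   9.8]
scene0 229 322 [440.6 191.9  17.8]
scene0 313 278 [409.1  -0.8  19.7]
scene0 380 215 [ 420.1 -238.6   47.5]
scene0 225 190 [745.3 -49.3  34.4]
scene0 207 332 [462.8 226.2  -2.4]
scene0 251 310 [438.3 140.2  10.7]
scene0 183 291 [563.3 207.4   9.9]
scene0 210 264 [593.6 117.6   1.4]
side0 245 287 [578.6 167.2   8.6]
side0 302 300 [452.1 195.8  14.7]
side0 318 238 [416.5   7.4  22.3]
side0 313 175 [ 430.2 -223.6   48.5]
side0 182 214 [763.2 -25.2  43.7]
wrist0 56 165 [421.7  -3.   22.5]
wrist0 362 215 [769.5 -59.2  32.9]
wrist0 183 271 [ 554.1 -143.2   15.2]
wrist0 250 275 [ 639.8 -149.1   14.8]
wrist0 200 49 [ 5.870e+02  1.205e+02 -3.000e-01]
```

```bash
python3 - <<'E'
import cv2
for n,(a,b,c,d) in {'scene0':(140,350,160,420),'side0':(140,335,150,350)}.items():
    i=cv2.imread(f'pics/{n}.png')[a:b,c:d]; i=cv2.resize(i,None,fx=3,fy=2.85); cv2.imwrite(f'pics/{n}z.png',cv2.resize(i,(780,int(780*(b-a)/(d-c))) if (b-a)/(d-c)<.76 else (600,590)))
E
```

```text
(no output)
```

View pics/scene0z.png

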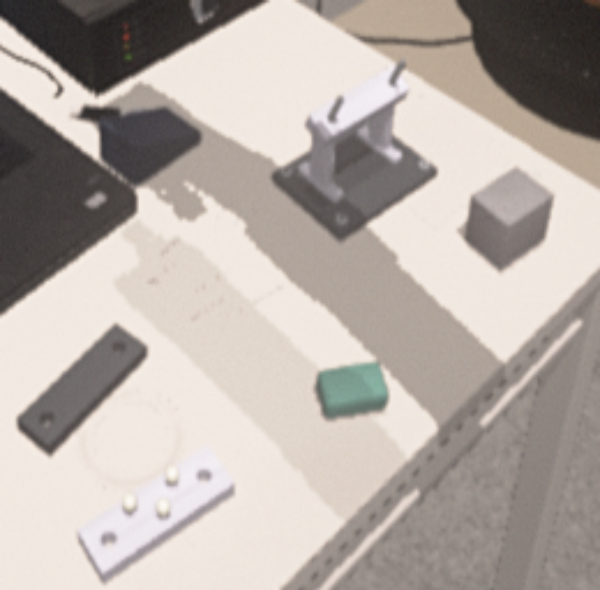

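View pics/side0z.png

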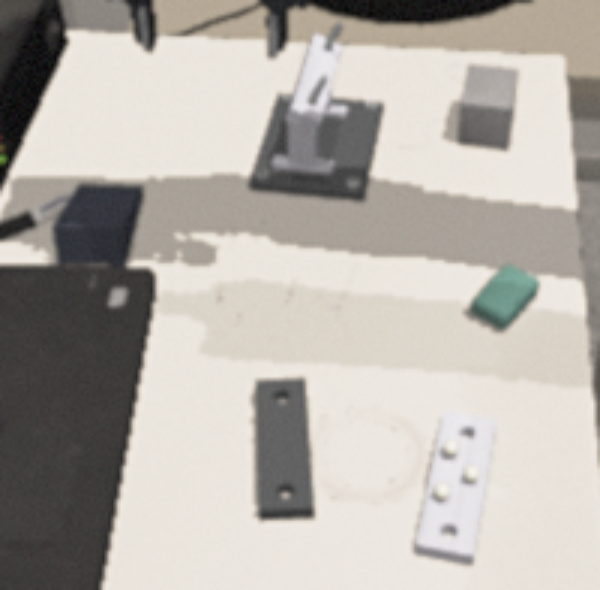

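```bash
python3 - <<'E'
from load import *
# table offset & stand top points
for n,box in [('scene0',(160,225,275,355)),('side0',(145,210,230,282)),('wrist0',(255,355,170,262))]:
    s,d=ld(n); W=pts(s,d); a,b,c,e=box; w=W[a:b,c:e].reshape(-1,3); 
    k=w[(w[:,2]>60)&(w[:,2]<140)&(w[:,1]<-100)]; print(n,len(k), k.min(0).round(0),k.max(0).round(0),np.median(k,0).round(1))
for n in ['scene0','side0','wrist0']:
    s,d=ld(n); W=pts(s,d); m=(abs(W[...,2])<12)&(W[...,0]>450)&(W[...,0]<650)&(W[...,1]>20)&(W[...,1]<100); print(n,np.median(W[m],0))
E
```

```text
scene0 624 [ 571. -273.   60.] [ 614. -145.  117.] [ 587.5 -201.8   81.2]
side0 372 [ 575. -273.   60.] [ 617. -143.  116.] [ 594.9 -190.6   85.8]
wrist0 1367 [ 578. -209.   61.] [ 615. -144.  118.] [ 597.3 -160.6   85.1]
scene0 [539.33130786  60.87445604  -2.34194698]
side0 [ 5.46948068e+02  6.08247174e+01 -1.50231670e-01]
wrist0 [ 5.50351101e+02  6.18061462e+01 -2.13866439e-01]
```

```bash
python3 -m jog '195 -125 0 0 0 0 1;195 -125 0 0 0 0 1;195 -125 0 0 0 0 1;195 -125 0 0 0 0 1;195 -125 0 0 0 0 1;195 -125 0 0 0 0 1'; python3 - <<'E'
from h import *
s,d=grab('wrist','w1.png'); print(s['eef_pos'],s['tool_rot'],s['clock'])
E
```

```text
clock: 0.9
eef_pos: [525.4, 194.3, 231.3]
tool_rot: [3.141, 0.001, 1.571]
force: [0.0, -0.7, -0.5]
width: 85.7
[525.3663304  194.32846696 231.28270742] [3.14123407e+00 8.40352795e-04 1.57050454e+00] 0.9
```

View pics/w1.png

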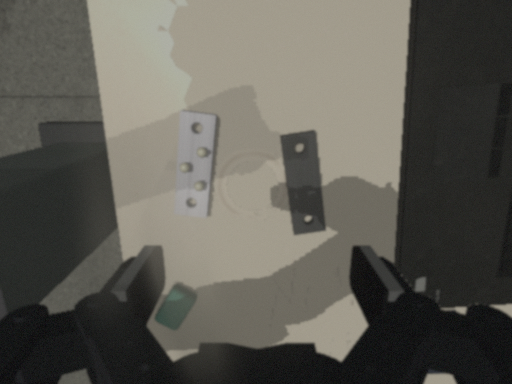

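```bash
python3 - <<'E'
from load import *
s,d=ld('w1'); W=pts(s,d); im=d['image'].astype(int)
hsv=cv2.cvtColor(d['image'],cv2.COLOR_RGB2HSV)
for nm,(a,b,c,e) in {'sp':(118,246,268,338),'tg':(98,228,165,228)}.items():
    z=W[a:b,c:e,2]; g=im[a:b,c:e].sum(2)/3
    m=((z>6)&(z<40)) 
    print(nm,m.sum(),np.median(z[m]).round(1))
    cs,_=cv2.findContours(m.astype(np.uint8),cv2.RETR_EXTERNAL,cv2.CHAIN_APPROX_NONE); k=max(cs,key=cv2.contourArea)[:,0,:]
    P=np.array([ray(s,d,u+c,v+a,12)[:2] for u,v in k]).astype(np.float32)
    print(cv2.minAreaRect(P))
    if nm=='sp': m2=(g<np.percentile(g,50)*0.8)
    else: m2=(hsv[a:b,c:e,1]<30)&(g>110)
    o=np.zeros(m.shape,np.uint8); o[m]=120; o[m2]=255; 
    cv2.imwrite(f'pics/m_{nm}.png',cv2.resize(np.hstack([o,g.astype(np.uint8)]),None,fx=4,fy=4,interpolation=0))
E
```

```text
sp 3301 12.0
((580.2799072265625, 164.80909729003906), (40.339664459228516, 124.72858428955078), 9.01879596710205)
tg 3512 12.1
((451.2781982421875, 187.5659942626953), (124.46794891357422, 40.834739685058594), 82.5186996459961)
```

```bash
python3 -m jog '-30 55 60 0 0 -9 0.3;-30 55 120 0 0 -9 0.3;-30 55 180 0 0 -9 0.3;-30 55 205 0 0 -9 0.3;-30 55 220 0 0 -9 0.3;-30 55 226 0 0 -9 0.3;-30 55 226 0 0 -9 0.3'; python3 - <<'E'
from h import *
s,d=grab('wrist','w2.png'); print(s['eef_pos'],s['tool_rot'],s['force'],s['width'])
s,d=grab('side','s2.png'); 
E
```

```text
clock: 1.82
eef_pos: [581.1, 165.0, 6.4]
tool_rot: [3.14, -0.0, 1.727]
force: [-0.1, 0.4, 0.7]
width: 55.4
[581.1265146  164.98527188   6.43312788] [ 3.13952577e+00 -2.06267381e-04  1.72730719e+00] [-0.05485266  0.39006212  0.71935341] 55.37794388781917
```

View pics/w2.png

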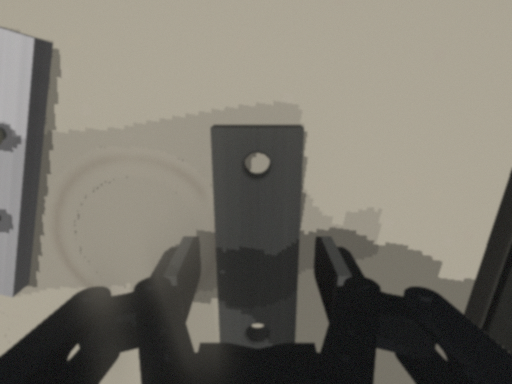

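View pics/s2.png

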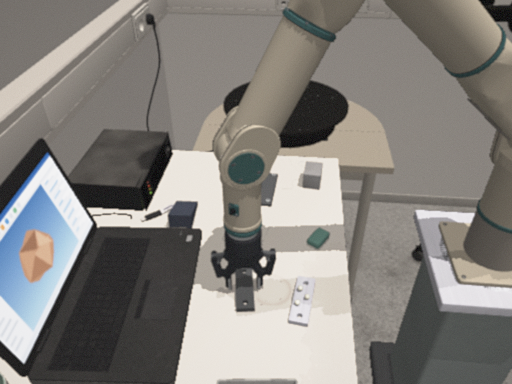

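```bash
python3 -m jog '0 0 4 0 0 0 0.3;0 0 4 0 0 0 0.3' ; python3 -m jog '0 0 2 0 0 0 0.3;0 0 2 0 0 0 0.3' ;python3 -m jog '0 0 2 0 0 0 0.3;0 0 2 0 0 0 0.3' 
```

```text
clock: 2.17
eef_pos: [580.1, 165.1, 1.6]
tool_rot: [3.141, -0.0, 1.728]
force: [-0.1, -0.1, 0.1]
width: 55.4
clock: 2.42
eef_pos: [579.9, 165.0, -0.8]
tool_rot: [-3.141, 0.0, 1.728]
force: [0.8, -0.4, -0.2]
width: 55.6
clock: 2.68
eef_pos: [579.9, 165.0, -2.9]
tool_rot: [-3.141, 0.0, 1.728]
force: [-0.5, 0.2, -1.1]
width: 55.5
```

```bash
python3 -m jog '0 0 -2 0 0 0 0.3;0 0 -2 0 0 0 0;0 0 -2 0 0 0 -1;0 0 -2 0 0 0 -1;0 0 -2 0 0 0 -1;0 0 -2 0 0 0 -1'; python3 -m jog '0 0 -30 0 0 0 -1;0 0 -80 0 0 0 -1;0 0 -130 0 0 0 -1;0 0 -180 0 0 0 -1;0 0 -180 0 0 0 -1'; python3 - <<'E'
from h import *
s,d=grab('wrist','w3.png'); print(s['eef_pos'],s['tool_rot'],s['force'],s['width'])
s,d=grab('side','s3.png'); 
E
```

```text
clock: 3.42
eef_pos: [580.5, 165.1, -0.1]
tool_rot: [3.141, -0.0, 1.728]
force: [-0.5, -0.9, 6.2]
width: 38.4
clock: 4.05
eef_pos: [582.7, 165.8, 183.3]
tool_rot: [3.133, -0.001, 1.728]
force: [0.6, -0.7, -2.5]
width: 38.3
[582.65071527 165.79193646 183.28458549] [ 3.13338946e+00 -1.27936398e-03  1.72770878e+00] [ 0.64281461 -0.6973751  -2.46872747] 38.259315749315064
```

View pics/w3.png

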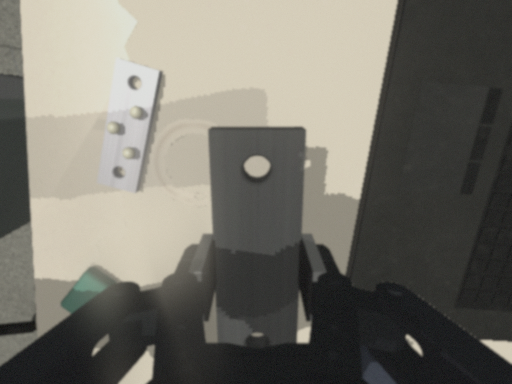

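View pics/s3.png

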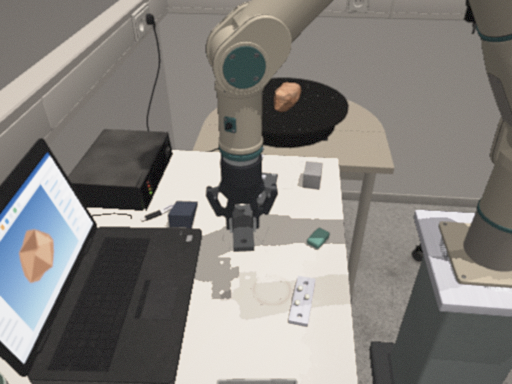

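```bash
python3 - <<'E'
from load import *
K=[]
for n,box in [('scene0',(160,225,275,355)),('side0',(145,210,230,282))]:
    s,d=ld(n); W=pts(s,d); a,b,c,e=box; w=W[a:b,c:e].reshape(-1,3)
    n0=np.array([-np.sin(np.radians(25)),0,np.cos(np.radians(25))])
    h=(w-np.array([597,-207,85]))@n0
    k=w[(abs(h)<5)&(w[:,2]>60)&(w[:,1]<-130)&(w[:,1]>-285)]
    r=cv2.minAreaRect(np.float32(k[:,:2])); print(n,len(k),k.mean(0).round(1),r)
    A=np.c_[k[:,:2],np.ones(len(k))]; print(np.linalg.lstsq(A,k[:,2],rcond=None)[0], 'tan25',np.tan(np.radians(25)))
    t=w[(h>30)&(h<40)&(abs(w[:,0]-590)<40)]; print('tips',t[t[:,1]>-207].mean(0),t[t[:,1]<-207].mean(0))
# plate in tool
s,d=ld('w3'); T=np.array(d['hand_eye']); z=d['z_map']; f=f_of(d)
v,u=np.mgrid[:384,:512]; P=np.stack([(u-d['cx'])/f*z,(v-d['cy'])/f*z,z],-1)@T[:3,:3].T+T[:3,3]
m=np.zeros((384,512),bool); m[130:240,216:298]=1; m[145:190,235:280]=0
q=P[m&(z>0)]; med=np.median(q[:,2]); q=q[abs(q[:,2]-med)<4]
co=np.linalg.lstsq(np.c_[q[:,:2],np.ones(len(q))],q[:,2],rcond=None)[0]; print('plane z=ax+by+c',co,med)
# edges
mm=(abs(P[...,2]-co[0]*P[...,0]-co[1]*P[...,1]-co[2])<5)&(v<230)&(v>100)&(u>190)&(u<320)
e=P[mm]; print('xmax',np.percentile(e[:,0],[99,99.8]),'y',np.percentile(e[:,1],[.5,99.5]))
# hole
g=d['image'].astype(int).sum(2)/3; hm=(g>95)&(v>145)&(v<190)&(u>235)&(u<280); print(hm.sum(),u[hm].mean(),v[hm].mean(),u[hm].min(),u[hm].max(),v[hm].min(),v[hm].max())
for (uu,vv) in [(u[hm].mean(),v[hm].mean()),((u[hm].min()+u[hm].max())/2,(v[hm].min()+v[hm].max())/2)]:
    r=T[:3,:3]@np.array([(uu-d['cx'])/f,(vv-d['cy'])/f,1]); o=T[:3,3]; print(o+r*(co[2]-o[2])/r[2])
print(T[:3,3])
E
```

```text
scene0 455 [ 589.9 -206.5   81.8] ((591.4404907226562, -208.9407958984375), (127.70270538330078, 29.952951431274414), 85.5974349975586)
[ 4.49900574e-01 -2.41500588e-02 -1.88575292e+02] tan25 0.4663076581549986
tips [ 580.23761106 -163.27701091  114.2873007 ] [ 574.51065992 -252.6734418   111.42501701]
side0 252 [ 595.  -201.8   85.4] ((595.009765625, -207.9730224609375), (130.7620391845703, 29.091022491455078), 86.58587646484375)
[ 4.25646038e-01 -2.67209621e-02 -1.73278274e+02] tan25 0.4663076581549986
tips [ 582.92245544 -160.46079353  114.17203407] [ 577.96694445 -250.32153917  113.66615724]
plane z=ax+by+c [-3.12378447e-05  6.17707440e-04 -1.20386996e+01] -12.039371536128272
xmax [60.9900153 61.0805292] y [-20.3420139   19.30236754]
482 256.7240663900415 165.70539419087137 243 270 155 177
[ 45.68072809  -0.35243646 -12.03869956]
[ 45.55397989  -0.44676953 -12.03869956]
[  74.96041257   -0.27760762 -142.68235339]
```

```bash
cat >> h.py <<'E'
def seatR(yaw,tilt=25):
    n=R.from_euler('z',yaw,degrees=True).as_matrix()@np.array([-np.sin(np.radians(tilt)),0,np.cos(np.radians(tilt))])
    y=R.from_euler('z',yaw,degrees=True).as_matrix()@np.array([0,1,0]); x=np.cross(y,n)
    return np.c_[x,y,n]
def toolR(S): return np.c_[S[:,1],S[:,0],-S[:,2]]
def row(pos,Rt,s=None):
    s=s or ctrl.read_state(); R0=R.from_euler('xyz',s['tool_rot']).as_matrix()
    return np.r_[R0.T@(np.array(pos)-s['eef_pos']), R.from_matrix(R0.T@Rt).as_rotvec(degrees=True)].round(2)
E
python3 - <<'E'
from h import *
S=seatR(-3.5); c=np.array([595,-207.5,85])
p=c+S[:,2]*200+S[:,1]*-112; print(p,row(p,toolR(S)))
E
```

```text
[ 503.79656487 -314.13105189  266.26155741] [-461.27 -149.76  -87.11  -24.93   -2.72   12.3 ]
```

```bash
python3 -m jog '-50 -16 -30 0 0 2 -1;-110 -36 -60 -4 -0.5 4 -1;-170 -55 -87 -10 -1 6 -1;-230 -75 -87 -15 -1.6 8 -1;-290 -94 -87 -20 -2.2 10 -1;-350 -114 -87 -25 -2.7 12.3 -1;-410 -133 -87 -25 -2.7 12.3 -1;-461 -150 -87 -25 -2.7 12.3 -1'; python3 -m jog '0 0 0 0 0 0 -1;0 0 0 0 0 0 -1'; python3 - <<'E'
from h import *
s,d=grab('wrist','w4.png'); print(s['eef_pos'],s['tool_rot'],s['force'],s['width'],toolR(seatR(-3.5)).round(3),R.from_euler('xyz',s['tool_rot']).as_matrix().round(3))
E
```

```text
clock: 5.15
eef_pos: [504.1, -300.9, 263.9]
tool_rot: [2.707, -0.004, 1.51]
force: [0.9, 0.0, -1.9]
width: 38.5
clock: 5.4
eef_pos: [504.7, -299.6, 264.0]
tool_rot: [2.707, -0.004, 1.509]
force: [0.6, 1.1, -2.0]
width: 38.5
[ 504.74757759 -299.59062533  263.97983243] [ 2.70740021 -0.00393024  1.50880549] [ 0.61097828  1.08738908 -2.04698358] 38.52298952898774 [[ 0.061  0.905  0.422]
 [ 0.998 -0.055 -0.026]
 [ 0.     0.423 -0.906]] [[ 0.062  0.905  0.42 ]
 [ 0.998 -0.058 -0.023]
 [ 0.004  0.421 -0.907]]
```

View pics/w4.png

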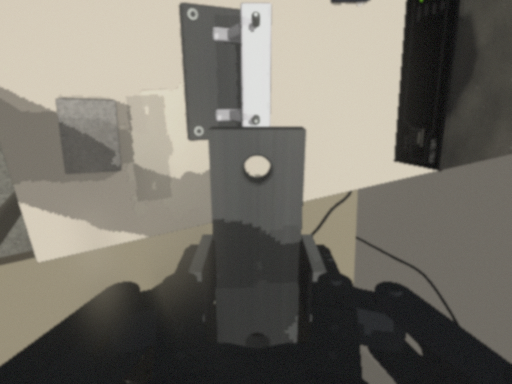

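```bash
python3 - <<'E'
from load import *
s,d=ld('w4'); T=np.array(d['hand_eye']); z=d['z_map']; f=f_of(d)
v,u=np.mgrid[:384,:512]; P=np.stack([(u-d['cx'])/f*z,(v-d['cy'])/f*z,z],-1)@T[:3,:3].T+T[:3,3]
m=(u>=238)&(u<=275)&(v>0)&(v<126)&(z>0)
q=P[m]; h=q[:,2]; med=np.median(P[30:110,245:265][...,2]); print(med)
k=q[abs(h-med)<8]; A=np.c_[k[:,:2],np.ones(len(k))]; co=np.linalg.lstsq(A,k[:,2],rcond=None)[0]
for _ in range(3):
    r=k[:,2]-A@co; g=abs(r)<3; co=np.linalg.lstsq(A[g],k[g,2],rcond=None)[0]
print('plane',co,'deg',np.degrees(co[:2]))
H=co[2]+co[0]*P[...,0]+co[1]*P[...,1]-P[...,2]
sm=m&(abs(H)<4); cs,_=cv2.findContours(sm.astype(np.uint8),0,1); kk=max(cs,key=cv2.contourArea)[:,0]
print(cv2.minAreaRect(np.float32([P[b,a,:2] for a,b in kk])), cv2.minAreaRect(np.float32(kk)))
for nm,vm in [('L',v<62),('R',v>=62)]:
    t=m&vm&(H>8)&(H<45)
    tt=P[t]; print(nm,t.sum(),tt.mean(0).round(2)); 
    for lo,hi in [(8,16),(16,24),(24,30),(30,40)]:
        w=t&(H>lo)&(H<hi); 
        if w.sum(): print(lo,w.sum(),P[w].mean(0).round(2),u[w].mean(),v[w].mean())
i=d['image'][0:135,170:310]; cv2.imwrite('pics/w4z.png',cv2.resize(i[:,:,::-1],None,fx=4.4,fy=4.4,interpolation=cv2.INTER_CUBIC))
E
```

```text
196.9856497268367
plane [ 4.88348916e-03 -3.37716429e-03  1.96578161e+02] deg [ 0.27980332 -0.19349726]
((100.4173355102539, -1.9670562744140625), (30.073196411132812, 115.78504180908203), 89.96343231201172) ((255.0, 63.5), (123.0, 30.0), 90.0)
L 114 [138.64  -1.98 170.36]
8 15 [137.06  -1.6  185.14] 255.53333333333333 23.2
16 17 [137.11  -2.48 177.45] 254.52941176470588 21.352941176470587
24 30 [139.19  -2.06 169.24] 254.93333333333334 16.7
30 52 [139.27  -1.89 164.42] 255.09615384615384 15.326923076923077
R 62 [ 50.89  -1.8  167.06]
8 3 [ 53.43  -0.88 183.31] 256.3333333333333 115.33333333333333
16 4 [ 52.91  -1.68 177.93] 255.5 116.25
24 19 [ 51.2   -1.93 168.03] 255.21052631578948 118.78947368421052
30 36 [ 50.29  -1.82 163.98] 255.30555555555554 120.11111111111111
```

View pics/w4z.png

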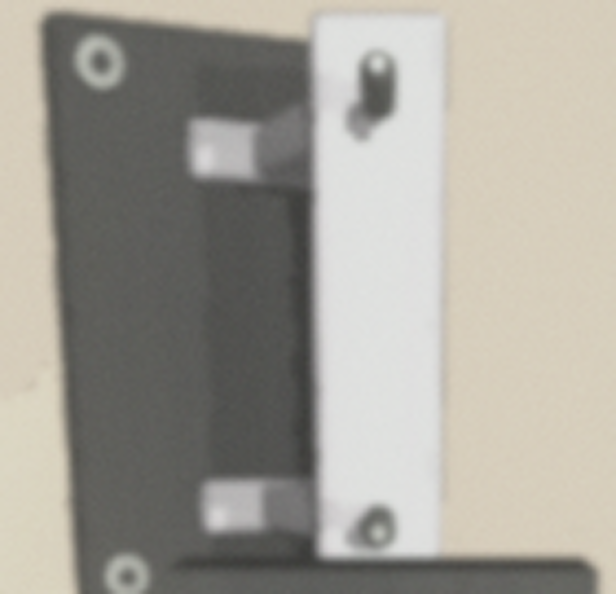

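```bash
python3 - <<'E'
from load import *
s,d=ld('w4'); T=np.array(d['hand_eye']); f=f_of(d); o=T[:3,3]
def c(u,v,z): r=T[:3,:3]@np.array([(u-d['cx'])/f,(v-d['cy'])/f,1]); return (o+r*(z-o[2])/r[2]).round(2)
for zz in (161.8,):
    print(c(255.3,13.9,zz),c(255.3,120.7,zz))
# seat centre via edges at z=197: rows ends zoom 13 ..; u edges 315..445
print(c(170+315/4.4-.4,60,197),c(170+445/4.4-.4,60,197), c(255,2.7,197))
E
```

```text
[139.83  -1.7  161.8 ] [ 49.92  -1.82 161.8 ]
[106.29 -15.97 197.  ] [106.29  13.45 197.  ] [156.84  -2.13 197.  ]
```

```bash
python3 -m jog '50 -1.1 10 0 0 0 -1;95.5 -1.1 30 0 0 0 -1;95.5 -1.1 80 0 0 0 -1;95.5 -1.1 120 0 0 0 -1;95.5 -1.1 145 0 0 0 -1;95.5 -1.1 145 0 0 0 -1;95.5 -1.1 145 0 0 0 -1'; python3 - <<'E'
from load import *
s0,_=ld('w4'); R0=R.from_euler('xyz',s0['tool_rot']).as_matrix()
s,d=grab('wrist','w5.png'); print(R0.T@(s['eef_pos']-s0['eef_pos']), R.from_matrix(R0.T@R.from_euler('xyz',s['tool_rot']).as_matrix()).as_rotvec(True), s['force'])
grab('side','s5.png');grab('scene','c5.png')
i=d['image'][100:260,180:330]; cv2.imwrite('pics/w5z.png',cv2.resize(i[:,:,::-1],None,fx=3.7,fy=3.7,interpolation=cv2.INTER_CUBIC))
a=cv2.imread('pics/side0.png'); 
i=[cv2.resize(cv2.imread(p)[y:y+100,x:x+100],(390,390),interpolation=cv2.INTER_CUBIC) for p,y,x in [('pics/s5.png',110,200),('pics/c5.png',130,260)]]; cv2.imwrite('pics/sc5.png',np.hstack(i))
E
```

```text
clock: 6.32
eef_pos: [579.9, -211.8, 148.9]
tool_rot: [2.732, -0.012, 1.515]
force: [-0.1, -0.2, -0.6]
width: 38.5
[ 91.7970456   14.50831043 133.98977217] [ 1.41669081  0.58378723 -0.12538852] [-0.06654913 -0.22751362 -0.64389784]
```

View pics/w5z.png

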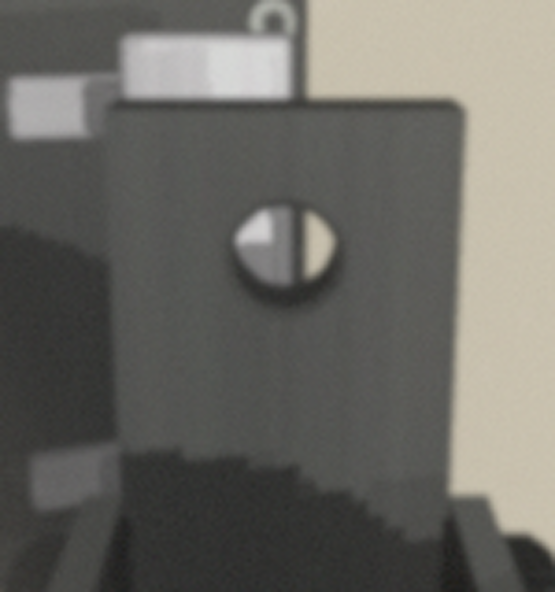

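View pics/sc5.png

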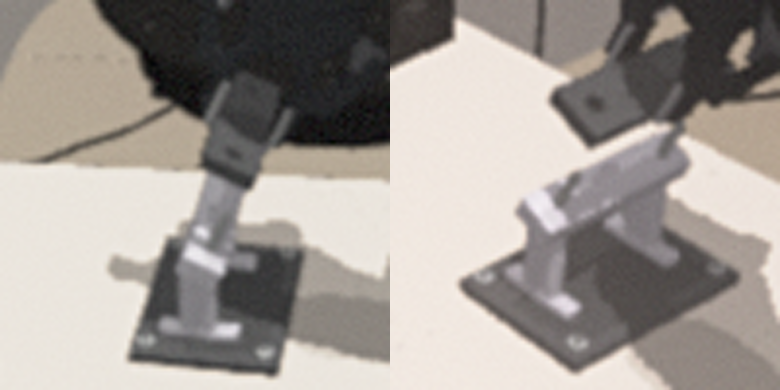

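```bash
python3 -m jog '0 0 0 0 0 0 -1;0 0 0 0 0 0 -1;0 0 0 0 0 0 -1;0 0 0 0 0 0 -1'; python3 - <<'E'
from load import *
s0,_=ld('w4'); R0=R.from_euler('xyz',s0['tool_rot']).as_matrix()
s=ctrl.read_state(); print(R0.T@(s['eef_pos']-s0['eef_pos']), R.from_matrix(R0.T@R.from_euler('xyz',s['tool_rot']).as_matrix()).as_rotvec(True), s['force'],s['qpos'].round(3),s['qd'])
S=seatR(-3.5); print(R.from_matrix(R.from_euler('xyz',s['tool_rot']).as_matrix().T@toolR(S)).as_rotvec(True))
E
```

```text
clock: 6.98
eef_pos: [579.8, -214.2, 149.3]
tool_rot: [2.731, -0.011, 1.514]
force: [0.7, 0.8, -1.3]
width: 38.4
[ 89.46033467  14.73540441 133.66828516] [ 1.36764438  0.47265784 -0.11648827] [ 0.7327355   0.81107387 -1.26099768] [ 0.304  0.579  0.122  2.069 -1.099  0.233  1.381] [-0.00155275  0.00308688  0.00021843 -0.00105076 -0.00050063  0.00355423
 -0.00097857]
[-1.48937719 -0.65681259 -0.02376528]
```

```bash
cat > fk.py <<'E'
import numpy as np
from scipy.spatial.transform import Rotation as R
def Rs(q):
    M=np.eye(3); out=[]
    for i,a in enumerate(q):
        M=M@R.from_euler('z' if i%2==0 else 'y',a).as_matrix(); out.append(M)
    return out
E
python3 - <<'E'
from fk import *
from cell import ctrl
s=ctrl.read_state()
D=[([-0.06578295,0.62927007,0.0384679,1.51826343,-0.02700135,0.99634076,-0.02001854],[649.43,0.006,230.47],[-3.13982995,3.15e-5,1.57074141]),(s['qpos'],s['eef_pos'],s['tool_rot'])]
for q,p,r in D:
    for sg in (1,):
        M=Rs(q)[-1]; print((M.T@R.from_euler('xyz',r).as_matrix()).round(3).tolist())
        print(M.round(3).tolist(), R.from_euler('xyz',r).as_matrix().round(3).tolist())
E
```

```text
[[-0.0, -1.0, 0.0], [1.0, -0.0, -0.0], [0.0, -0.0, 1.0]]
[[-1.0, -0.0, -0.002], [-0.0, 1.0, 0.0], [0.002, 0.0, -1.0]] [[0.0, 1.0, -0.002], [1.0, -0.0, -0.0], [-0.0, -0.002, -1.0]]
[[-0.112, -0.994, 0.001], [0.993, -0.112, -0.026], [0.026, -0.001, 1.0]]
[[-0.915, -0.057, 0.399], [-0.056, 0.998, 0.013], [-0.399, -0.011, -0.917]] [[0.057, 0.915, 0.399], [0.998, -0.056, -0.013], [0.011, 0.399, -0.917]]
```

```bash
python3 - <<'E'
from fk import *
from cell import ctrl
import itertools
s=ctrl.read_state()
D=[([-0.06578295,0.62927007,0.0384679,1.51826343,-0.02700135,0.99634076,-0.02001854],[649.43,0.006,230.47],[-3.13982995,3.15e-5,1.57074141]),(s['qpos'],s['eef_pos'],s['tool_rot'])]
res=[]
for sg in itertools.product([1,-1],repeat=7):
    F=[Rs(np.array(q)*sg)[-1].T@R.from_euler('xyz',r).as_matrix() for q,p,r in D]
    res.append((R.from_matrix(F[0].T@F[1]).magnitude(),sg,F[0].round(2).tolist()))
res.sort(key=lambda t:t[0])
for r in res[:6]: print(r)
E
```

```text
(9.711191462330921e-09, (-1, 1, -1, 1, -1, 1, -1), [[-0.0, -1.0, 0.0], [1.0, -0.0, 0.0], [-0.0, 0.0, 1.0]])
(0.11535819138707155, (1, 1, 1, 1, 1, 1, 1), [[-0.0, -1.0, 0.0], [1.0, -0.0, -0.0], [0.0, -0.0, 1.0]])
(0.13901001346341205, (1, 1, -1, 1, 1, 1, 1), [[0.06, -1.0, -0.0], [1.0, 0.06, 0.05], [-0.04, -0.0, 1.0]])
(0.17418008864750847, (-1, 1, 1, 1, -1, 1, -1), [[-0.06, -1.0, -0.0], [1.0, -0.06, -0.05], [0.04, -0.0, 1.0]])
(0.3626629242897113, (-1, -1, -1, 1, -1, 1, -1), [[0.05, -0.31, 0.95], [1.0, -0.05, -0.06], [0.06, 0.95, 0.31]])
(0.3664804724575256, (-1, -1, 1, 1, -1, 1, -1), [[-0.02, -0.31, 0.95], [0.99, -0.11, -0.02], [0.11, 0.95, 0.31]])
```

```bash
cat > rec.py <<'E'
from cell import ctrl; import json
s=ctrl.read_state(); open('rec.txt','a').write(json.dumps([list(s['qpos']),list(s['eef_pos']),list(s['tool_rot'])])+'\n'); print(s['qpos'].round(3),s['clock'])
E
python3 rec.py; python3 -m jog '0 0 -60 0 0 0 -1;0 0 -100 0 0 0 -1;0 0 -100 0 0 0 -1'; python3 rec.py;  python3 -m jog '0 0 -40 10 0 0 -1;0 0 -40 20 0 0 -1;0 0 -40 23.5 0 0 -1;0 0 -40 23.5 0 0 -1'; python3 rec.py; python3 - <<'E'
from fk import *
import json
from scipy.optimize import least_squares
D=[json.loads(l) for l in open('rec.txt')]
D.append(([-0.06578295,0.62927007,0.0384679,1.51826343,-0.02700135,0.99634076,-0.02001854],[649.43,0.006,230.47],[-3.13982995,3.15e-5,1.57074141]))
sg=np.array([-1,1,-1,1,-1,1,-1])
A=[];b=[]
for q,p,r in D:
    M=Rs(np.array(q)*sg)
    z=np.zeros((3,1)); e=np.eye(3)
    A.append(np.c_[e[:,2],M[1][:,2],M[2][:,0],M[3][:,0],M[3][:,2],M[5][:,0],M[5][:,2]]); b.append(p)
A=np.vstack(A); b=np.hstack(b)
x,res,rk,sv=np.linalg.lstsq(A,b,rcond=None); print(x.round(2),rk,sv.round(3),(A@x-b).round(2))
for cols in ([0,1,4,6],):
    x=np.linalg.lstsq(A[:,cols],b,rcond=None)[0]; print(cols,x.round(2),(A[:,cols]@x-b).round(2))
E
```

```text
[ 0.304  0.579  0.122  2.069 -1.099  0.233  1.381] 6.975
clock: 7.35
eef_pos: [540.5, -213.7, 243.6]
tool_rot: [2.727, -0.009, 1.514]
force: [0.1, -0.2, -2.3]
width: 38.6
[ 0.106  0.401  0.427  2.078 -0.856  0.447  1.152] 7.35
clock: 7.85
eef_pos: [525.6, -211.0, 275.4]
tool_rot: [-3.14, -0.011, 1.518]
force: [-0.2, 0.1, -1.8]
width: 38.3
[-0.11   0.547  0.713  1.708 -0.415  1.047  0.692] 7.85
[371.93 494.84  22.12 -11.72 366.64 -24.62 337.15] 7 [3.921 3.289 1.183 0.469 0.325 0.274 0.08 ] [-5.67  4.11  1.43  5.16 -2.46  0.88  4.57  0.29 -3.68 -3.16 26.53  1.37]
[0, 1, 4, 6] [403.54 507.66 421.15 344.49] [-2.67 24.92 -5.93  6.63 11.48 -7.12  4.83 -0.82  3.52  1.18 26.67  9.53]
```

```bash
cat > model.py <<'E'
from fk import *
import json
D=[json.loads(l) for l in open('rec.txt')]
D.append(([-0.06578295,0.62927007,0.0384679,1.51826343,-0.02700135,0.99634076,-0.02001854],[649.43,0.006,230.47],[-3.13982995,3.15e-5,1.57074141]))
sg=np.array([-1,1,-1,1,-1,1,-1])
def J(q):
    M=Rs(np.array(q)*sg); e=np.eye(3)
    return np.c_[e[:,2],M[0][:,1],M[1][:,2],M[2][:,0],M[2][:,1],M[3][:,0],M[3][:,2],M[4][:,1],M[5][:,0],M[5][:,2]]
A=np.vstack([J(q) for q,_,_ in D]); b=np.hstack([p for _,p,_ in D])
x0=np.array([365,0,430,0,0,0,400,0,0,340.])
lam=0.05
X=x0+np.linalg.solve(A.T@A+lam**2*np.eye(10),A.T@(b-A@x0))
F=np.array([[0,-1,0],[1,0,0],[0,0,1.]])
lo=np.array([-3.06,-.37,-1.25,.18,-1.1,.23,-2.94]); hi=np.array([3.06,2.12,1.32,2.47,4.24,1.98,2.94])
def fk(q): return J(q)@X, Rs(np.array(q)*sg)[-1]@F
if __name__=='__main__': print(X.round(1),(A@X-b).round(1))
E
python3 model.py; cat > ik.py <<'E'
from model import *
from h import seatR,toolR
from scipy.optimize import least_squares
S=seatR(-3.5); 
def solve(p,Rt,n=300,seed=0):
    rng=np.random.default_rng(seed); out=[]
    for _ in range(n):
        q0=rng.uniform(lo,hi); q0[0]=rng.uniform(-1.2,1.5); q0[1]=rng.uniform(-.3,1.5)
        f=lambda q:np.r_[(fk(q)[0]-p)/300,R.from_matrix(fk(q)[1].T@Rt).as_rotvec()]
        r=least_squares(f,q0,bounds=(lo,hi),max_nfev=60)
        if r.cost<1e-6: out.append(r.x)
    return np.array(out)
if __name__=='__main__':
    c=np.array([595,-207.5,85])
    for flip in (0,1):
        Rt=toolR(S)@R.from_euler('z',180*flip,degrees=True).as_matrix()
        for h in (-10,60):
            q=solve(c+S[:,2]*h,Rt); m=np.minimum(q-lo,hi-q).min(1); i=np.argsort(-m)[:8]
            print(flip,h,len(q)); print(np.c_[m[i],q[i]].round(2))
E
python3 ik.py
```

```text
[336.6 -10.1 553.    4.9 -14.5  -3.8 377.1  -2.7  -1.6 348. ] [-0.2  0.3 -0.4  0.3 -0.6  0.1 -0.4 -0.4  0.1 -0.4  0.7  0.3]
Still running in the background as job /tmp/bash_jobs.1000/17f11e254f27 (pid 1056). You'll get a notice when it ends.
```

```bash
kill -- -$(cat /tmp/bash_jobs.1000/17f11e254f27/pid); sed -i 's/n=300/n=60/; s/max_nfev=60/max_nfev=25/' ik.py; export OMP_NUM_THREADS=1; time timeout 500 python3 -u ik.py
```

```text
0 -10 11
[[ 0.27  0.98  0.95 -0.98  2.08  1.76  0.6  -1.27]
 [ 0.21  1.    0.98 -1.04  2.08  1.75  0.65 -1.25]
 [ 0.19  1.01  1.   -1.06  2.08  1.75  0.67 -1.24]
 [ 0.12  1.04  1.04 -1.13  2.08  1.75  0.74 -1.22]
 [ 0.07  1.06  1.07 -1.18  2.08  1.75  0.8  -1.2 ]
 [ 0.05  0.76  0.8  -0.59  2.09  1.89  0.28 -1.5 ]
 [ 0.02  0.73  0.79 -0.55  2.09  1.92  0.25 -1.53]
 [ 0.01  1.08  1.11 -1.24  2.08  1.75  0.86 -1.18]]
0 60 11
[[ 0.25  1.03  0.79 -1.    2.13  1.55  0.52 -1.14]
 [ 0.21  1.04  0.81 -1.04  2.13  1.56  0.55 -1.13]
 [ 0.1   1.09  0.87 -1.15  2.13  1.57  0.66 -1.13]
 [ 0.01  1.13  0.93 -1.24  2.13  1.59  0.75 -1.12]
 [ 0.01  0.81  0.65 -0.63  2.13  1.49  0.24 -1.13]
 [ 0.    0.81  0.65 -0.62  2.13  1.49  0.23 -1.13]
 [ 0.    1.13  0.94 -1.25  2.13  1.59  0.76 -1.12]
 [ 0.    0.81  0.65 -0.62  2.13  1.49  0.23 -1.13]]
1 -10 9
[[ 0.25  0.91  0.89 -0.85  2.09  1.78  0.48  1.81]
 [ 0.24  0.9   0.88 -0.84  2.09  1.78  0.47  1.81]
 [ 0.23  0.99  0.98 -1.02  2.08  1.76  0.64  1.88]
 [ 0.12  0.81  0.82 -0.68  2.09  1.83  0.35  1.72]
 [ 0.11  0.81  0.82 -0.68  2.09  1.84  0.34  1.72]
 [ 0.1   0.8   0.82 -0.66  2.09  1.84  0.33  1.71]
 [ 0.07  0.78  0.81 -0.62  2.09  1.87  0.3   1.67]
 [ 0.06  0.77  0.8  -0.61  2.09  1.88  0.29  1.66]]
1 60 10
[[ 0.23  1.03  0.8  -1.02  2.13  1.55  0.53  2.01]
 [ 0.16  1.07  0.84 -1.09  2.13  1.56  0.6   2.01]
 [ 0.09  0.88  0.69 -0.74  2.13  1.52  0.32  2.  ]
 [ 0.07  0.87  0.68 -0.72  2.13  1.52  0.3   2.  ]
 [ 0.04  1.12  0.91 -1.21  2.13  1.58  0.72  2.02]
 [ 0.04  0.84  0.66 -0.67  2.13  1.51  0.27  2.  ]
 [ 0.03  0.84  0.66 -0.67  2.13  1.51  0.26  2.  ]
 [ 0.01  0.82  0.66 -0.64  2.13  1.5   0.24  2.  ]]
real	0m53.708s
user	0m53.374s
sys	0m0.145s
```

```bash
cat > sim.py <<'E'
from model import *
def jac(q):
    p,Rm=fk(q); Jm=np.zeros((6,7)); e=1e-5
    for i in range(7):
        d=np.array(q,float); d[i]+=e; p2,R2=fk(d); Jm[:3,i]=(p2-p)/e/1000; Jm[3:,i]=R.from_matrix(R2@Rm.T).as_rotvec()/e
    return Jm
def step(q,p,Rt,k=0.0,qh=None,it=8,lam=0.02,ml=0.0):
    q=np.array(q,float)
    for _ in range(it):
        pc,Rc=fk(q); err=np.r_[(p-pc)/1000,R.from_matrix(Rt@Rc.T).as_rotvec()]
        Jm=jac(q); Ji=Jm.T@np.linalg.inv(Jm@Jm.T+lam**2*np.eye(6)); dq=Ji@err
        if k: dq=dq+(np.eye(7)-np.linalg.pinv(Jm)@Jm)@(k*(qh-q))
        q=np.clip(q+dq,lo,hi)
    return q
def path(q,P,n=6,**kw):
    for (p,Rt) in P:
        p0,R0=fk(q); rv=R.from_matrix(R0.T@Rt).as_rotvec()
        for i in range(1,n+1):
            q=step(q,p0+(p-p0)*i/n,R0@R.from_rotvec(rv*i/n).as_matrix(),**kw)
    return q
E
python3 - <<'E'
from sim import *
rec=[(q,np.array(p),R.from_euler('xyz',r).as_matrix()) for q,p,r in D]
qh=np.array([0,.628,0,1.517,0,.996,0])
for nm,kw in [('minnorm',{}),('home.05',dict(k=.05,qh=qh)),('mid.05',dict(k=.05,qh=(lo+hi)/2))]:
    q=rec[0][0]
    for i in (1,2):
        q=path(q,[(fk(rec[i][0]))],**kw); print(nm,q.round(2),np.round(rec[i][0],2))
    q=path(rec[3][0],[((525,194,231),rec[3][2]),((580,165,10),rec[3][2]@R.from_euler('z',-9,degrees=True).as_matrix()),((581,165,182),rec[3][2]@R.from_euler('z',-9,degrees=True).as_matrix()),((504.7,-300,264),R.from_euler('xyz',[2.707,-.004,1.509]).as_matrix()),fk(rec[0][0])],**kw); print('  full',q.round(2),np.round(rec[0][0],2))
E
```

```text
minnorm [ 0.12  0.4   0.41  2.08 -0.84  0.44  1.14] [ 0.11  0.4   0.43  2.08 -0.86  0.45  1.15]
minnorm [-0.1   0.54  0.7   1.71 -0.41  1.04  0.68] [-0.11  0.55  0.71  1.71 -0.41  1.05  0.69]
  full [ 0.51  0.57 -0.18  2.07 -0.31  0.23  0.62] [ 0.3   0.58  0.12  2.07 -1.1   0.23  1.38]
home.05 [ 0.59  0.38 -0.23  2.07 -0.19  0.31  0.51] [ 0.11  0.4   0.43  2.08 -0.86  0.45  1.15]
home.05 [ 0.33  0.46  0.02  1.7  -0.02  0.99  0.3 ] [-0.11  0.55  0.71  1.71 -0.41  1.05  0.69]
  full [ 0.56  0.58 -0.24  2.07 -0.03  0.23  0.34] [ 0.3   0.58  0.12  2.07 -1.1   0.23  1.38]
mid.05 [ 0.9   0.44 -0.66  2.07  0.43  0.34 -0.09] [ 0.11  0.4   0.43  2.08 -0.86  0.45  1.15]
mid.05 [ 0.69  0.5  -0.53  1.69  0.27  1.03  0.02] [-0.11  0.55  0.71  1.71 -0.41  1.05  0.69]
  full [ 0.71  0.61 -0.47  2.07  0.85  0.23 -0.5 ] [ 0.3   0.58  0.12  2.07 -1.1   0.23  1.38]
```

```bash
cat > fast.py <<'E'
from model import *
def rz(a): c,s=np.cos(a),np.sin(a); return np.array([[c,-s,0],[s,c,0],[0,0,1.]])
def ry(a): c,s=np.cos(a),np.sin(a); return np.array([[c,0,s],[0,1,0],[-s,0,c]])
def fkj(q):
    M=np.eye(3); Ms=[]; ax=[]
    for i in range(7):
        a=q[i]*sg[i]; ax.append(sg[i]*M[:,2 if i%2==0 else 1]); M=M@(rz(a) if i%2==0 else ry(a)); Ms.append(M)
    # segments after joint i (i=-1 base)
    seg=[Ms[0][:,1]*X[1],Ms[1][:,2]*X[2],Ms[2][:,0]*X[3]+Ms[2][:,1]*X[4],Ms[3][:,0]*X[5]+Ms[3][:,2]*X[6],Ms[4][:,1]*X[7],Ms[5][:,0]*X[8]+Ms[5][:,2]*X[9],np.zeros(3)]
    suf=np.cumsum(seg[::-1],0)[::-1]; p=np.array([0,0,X[0]])+suf[0]
    Jm=np.zeros((6,7))
    for i in range(7): Jm[:3,i]=np.cross(ax[i],suf[i])/1000; Jm[3:,i]=ax[i]
    return p,M@F,Jm
def rv(Rm):
    c=(np.trace(Rm)-1)/2; a=np.arccos(np.clip(c,-1,1)); w=np.array([Rm[2,1]-Rm[1,2],Rm[0,2]-Rm[2,0],Rm[1,0]-Rm[0,1]])
    return w/2 if a<1e-6 else w*a/(2*np.sin(a))
def go(q,p,Rt,n=None):
    q=np.array(q,float); p0,R0,_=fkj(q); r=rv(R0.T@Rt); p=np.array(p)
    n=n or int(max(2,np.ceil(np.degrees(np.linalg.norm(r))/6),np.ceil(np.linalg.norm(p-p0)/40)))
    for i in range(1,n+1):
        pi=p0+(p-p0)*i/n; Ri=R0@R.from_rotvec(r*i/n).as_matrix()
        for _ in range(3):
            pc,Rc,Jm=fkj(q); e=np.r_[(pi-pc)/1000,rv(Ri@Rc.T)]
            q=np.clip(q+Jm.T@np.linalg.solve(Jm@Jm.T+1e-5*np.eye(6),e),lo,hi)
    pc,Rc,_=fkj(q); return q,np.linalg.norm(p-pc),np.degrees(np.linalg.norm(rv(Rt@Rc.T))),n
def marg(q): return np.minimum(q-lo,hi-q).min()
E
cat > srch.py <<'E'
from fast import *
from h import seatR,toolR
from cell import ctrl
import time
qn=ctrl.read_state()['qpos']; print(qn.round(2),fkj(qn)[0])
S=seatR(-3.5); c=np.array([595,-207.5,85.]); rng=np.random.default_rng(1)
down=R.from_euler('xyz',[np.pi,0,np.pi/2]).as_matrix()
best=[]; t0=time.time()
while time.time()-t0<240:
    nw=rng.integers(1,4); q=qn; W=[]; tot=0; mm=9; ok=True
    for _ in range(nw):
        p=[rng.uniform(450,680),rng.uniform(-300,150),rng.uniform(260,380)]
        a=rng.uniform(0,2*np.pi); t=rng.uniform(0,45); y=rng.uniform(-100,100)
        Rt=R.from_rotvec([np.cos(a)*t,np.sin(a)*t,0],degrees=True).as_matrix()@R.from_euler('z',y,degrees=True).as_matrix()@down
        q,ep,ea,n=go(q,p,Rt); W.append((np.round(p),round(np.degrees(a)),round(t),round(y))); tot+=n; mm=min(mm,marg(q))
        if ep>5 or ea>2 : ok=False;break
    if not ok: continue
    flip=int(rng.integers(0,2)); Rt=toolR(S)@R.from_euler('z',180*flip,degrees=True).as_matrix()
    for h in (70,-8):
        q,ep,ea,n=go(q,c+S[:,2]*h,Rt); tot+=n
        if ep>1 or ea>.3: ok=False;break
    if ok and marg(q)>0.08: best.append((tot,marg(q),flip,W,q.round(2)))
best.sort(key=lambda b:b[0]); print(len(best))
for b in best[:12]: print(b)
E
OMP_NUM_THREADS=1 python3 srch.py
```

```text
[-0.11  0.55  0.71  1.71 -0.41  1.05  0.69] [ 525.25486691 -211.35741626  275.4649413 ]
0
```

```bash
cat > d.py <<'E'
from fast import *
from cell import ctrl
qn=ctrl.read_state()['qpos']; p,Rm,_=fkj(qn)
for y in (-150,-100,100,170,220):
    q=qn; 
    for k in range(10): q,ep,ea,_=go(q,p,R.from_euler('z',y*(k+1)/10,degrees=True).as_matrix()@Rm)
    print('yaw',y,q.round(2),round(ep,1),round(ea,1))
# effects of moves at fixed tool-down
for P in [(525,150,275),(650,-211,275),(525,-211,420),(450,-100,275),(700,0,300)]:
    q,ep,ea,_=go(qn,P,Rm); print(P,q.round(2),round(ep,1))
for a in range(0,360,45):
    Rt=R.from_rotvec([np.cos(np.radians(a))*.6,np.sin(np.radians(a))*.6,0]).as_matrix()@Rm
    q,ep,ea,_=go(qn,p,Rt); print('tilt about',a,q.round(2),round(ep,1),round(ea,1))
E
python3 d.py
```

```text
yaw -150 [-0.37  0.82  1.32  1.72 -0.83  1.28 -1.52] 6.9 0.8
yaw -100 [-0.33  0.74  1.2   1.73 -0.74  1.2  -0.73] 0.0 0.0
yaw 100 [ 0.17  0.47  0.24  1.7  -0.12  0.99  2.15] 0.0 0.0
yaw 170 [ 0.54  0.47 -0.31  1.7   0.18  0.99  2.94] 0.2 7.6
yaw 220 [ 1.1   0.82 -1.25  1.73  0.87  1.36  2.94] 94.0 27.8
(525, 150, 275) [-0.8   0.52  0.74  1.77 -0.42  1.01  0.04] 0.0
(650, -211, 275) [-0.07  0.73  0.67  1.36 -0.47  1.22  0.59] 0.0
(525, -211, 420) [-0.15  0.44  0.78  1.46 -0.32  1.38  0.59] 0.0
(450, -100, 275) [-0.39  0.38  0.77  1.98 -0.35  0.92  0.5 ] 0.0
(700, 0, 300) [-0.37  0.74  0.69  1.26 -0.47  1.3   0.26] 0.0
tilt about 0 [ 0.36  0.72  0.48  1.49 -0.72  1.54  0.98] 0.0 0.0
tilt about 45 [ 0.2   0.87  0.57  1.19 -0.48  1.81  0.71] 0.0 0.0
tilt about 90 [-0.05  0.91  0.71  1.18 -0.24  1.74  0.55] 0.0 0.0
tilt about 135 [-0.38  0.83  0.89  1.49 -0.08  1.32  0.37] 0.0 0.0
tilt about 180 [-0.67  0.71  1.08  1.9  -0.07  0.7   0.24] 0.0 0.0
tilt about 225 [-0.55  0.42  0.93  2.22 -0.34  0.23  0.52] 33.5 5.5
tilt about 270 [ 0.42  0.3   0.13  2.21 -1.1   0.35  1.63] 19.4 9.1
tilt about 315 [ 0.41  0.5   0.41  1.89 -0.97  1.06  1.35] 0.0 0.0
```

```bash
cat > d2.py <<'E'
from fast import *
from h import seatR,toolR
from cell import ctrl
qn=ctrl.read_state()['qpos']
S=seatR(-3.5); c=np.array([595,-207.5,85.]); T=toolR(S)@R.from_euler('z',180,degrees=True).as_matrix()
for px,py,pz in [(525,-211,275),(560,-150,300),(620,-200,330),(560,-50,330)]:
  for Y in (150,170,180,190,200,210):
    p,Rm,_=fkj(qn); p=np.array([px,py,pz]); q=qn
    for k in range(10): q,ep,ea,_=go(q,p,R.from_euler('z',Y*(k+1)/10,degrees=True).as_matrix()@Rm)
    q1=q; 
    q,e1,a1,_=go(q,c+S[:,2]*90,T); q2=q
    q,e2,a2,_=go(q,c+S[:,2]*35,T); q,e3,a3,_=go(q,c-S[:,2]*8,T)
    print((px,py,pz),Y,q1.round(2),np.round([ep,ea,e1,a1,e2,a2,e3,a3],1),q2.round(2),q.round(2))
E
python3 d2.py
```

```text
(525, -211, 275) 150 [0.32 0.46 0.01 1.71 0.01 0.98 2.89] [  0.    0.   50.5   8.3  83.9  13.8 111.   18.3] [ 0.63  0.53 -0.35  2.15  0.52  0.23  2.94] [ 0.44  0.69 -0.11  2.11  0.92  0.23  2.52]
(525, -211, 275) 170 [ 0.54  0.47 -0.31  1.7   0.18  0.99  2.94] [  0.2   7.6  50.    8.2  83.9  13.8 111.9  18.4] [ 0.64  0.53 -0.35  2.15  0.54  0.23  2.92] [ 0.43  0.68 -0.1   2.11  0.96  0.23  2.47]
(525, -211, 275) 180 [ 0.73  0.51 -0.61  1.7   0.35  1.03  2.94] [  0.3   8.4  46.7   7.7  83.7  13.8 112.3  18.5] [ 0.66  0.53 -0.38  2.15  0.69  0.23  2.77] [ 0.41  0.68 -0.07  2.11  1.58  0.23  1.86]
(525, -211, 275) 190 [ 0.92  0.6  -0.94  1.7   0.55  1.12  2.94] [ 0.3  7.5 25.6  4.2 45.5  7.5  0.   0. ] [ 0.76  0.56 -0.52  2.15  1.1   0.23  2.38] [ 0.73  0.78 -0.54  2.09  1.92  0.24  1.6 ]
(525, -211, 275) 200 [ 1.03  0.72 -1.23  1.7   0.73  1.25  2.94] [0.3 7.6 0.  0.  0.  0.  0.  0. ] [ 0.99  0.67 -0.89  2.14  1.39  0.39  2.13] [ 0.88  0.86 -0.79  2.09  1.79  0.43  1.79]
(525, -211, 275) 210 [ 1.08  0.8  -1.25  1.71  0.83  1.33  2.94] [60.5 17.6  0.   0.   0.   0.   0.   0. ] [ 1.07  0
[... 3036 characters left out ...]
+01 1.11e+02 1.83e+01] [ 0.64  0.53 -0.35  2.15  0.52  0.23  2.94] [ 0.44  0.69 -0.11  2.11  0.92  0.23  2.52]
(560, -50, 330) 190 [ 0.32  0.43 -0.43  1.63  0.2   1.13  2.94] [  0.2   9.4  50.    8.2  83.9  13.8 111.9  18.4] [ 0.64  0.53 -0.35  2.15  0.54  0.23  2.92] [ 0.43  0.68 -0.1   2.11  0.96  0.23  2.47]
(560, -50, 330) 200 [ 0.54  0.49 -0.78  1.63  0.37  1.18  2.94] [ 0.3  9.9 44.5  7.3 83.1 13.7 35.8  5.4] [ 0.67  0.53 -0.4   2.15  0.77  0.23  2.7 ] [ 0.64  0.72 -0.4   2.1   2.02  0.23  1.47]
(560, -50, 330) 210 [ 0.72  0.61 -1.15  1.62  0.59  1.28  2.94] [ 0.4  8.2  5.   0.8 13.8  2.3  0.   0. ] [ 0.83  0.58 -0.62  2.14  1.24  0.23  2.25] [ 0.77  0.8  -0.6   2.09  1.87  0.28  1.66]
```

```bash
python3 -m jog '0 0 0 0 0 -10 -1;0 0 0 0 0 -20 -1;0 0 0 0 0 -30 -1;0 0 0 0 0 -40 -1;0 0 0 0 0 -50 -1;0 0 0 0 0 -60 -1;0 0 0 0 0 -70 -1;0 0 0 0 0 -80 -1'; python3 -m jog '0 0 0 0 0 -10 -1;0 0 0 0 0 -20 -1;0 0 0 0 0 -30 -1;0 0 0 0 0 -40 -1;0 0 0 0 0 -50 -1;0 0 0 0 0 -60 -1;0 0 0 0 0 -60 -1'; python3 rec.py;  python3 -m jog '0 0 0 0 0 -10 -1;0 0 0 0 0 -20 -1;0 0 0 0 0 -30 -1;0 0 0 0 0 -30 -1'; python3 rec.py
```

```text
clock: 8.85
eef_pos: [522.8, -211.9, 276.6]
tool_rot: [3.129, -0.002, 2.916]
force: [0.3, -0.2, -1.3]
width: 38.5
clock: 9.72
eef_pos: [522.9, -212.1, 276.9]
tool_rot: [3.134, 0.009, -2.328]
force: [-0.2, -1.2, -2.1]
width: 38.0
[ 0.31   0.457  0.049  1.701 -0.04   0.988  2.761] 9.725
clock: 10.22
eef_pos: [523.3, -211.8, 277.1]
tool_rot: [3.14, 0.014, -1.803]
force: [0.7, 0.0, -1.0]
width: 38.2
[ 0.743  0.515 -0.615  1.687  0.319  1.046  2.937] 10.225
```

```bash
python3 -m jog '0 0 0 0 0 -10 -1;0 0 0 0 0 -20 -1;0 0 0 0 0 -20 -1'; python3 rec.py; python3 - <<'E'
from fast import *
from h import *
qn=ctrl.read_state()['qpos']; S=seatR(-3.5); c=np.array([595,-207.5,85.]); T=toolR(S)@R.from_euler('z',180,degrees=True).as_matrix()
q,e1,a1,_=go(qn,c+S[:,2]*90,T); print(q.round(2),e1,a1)
for h in (35,-8):q,e1,a1,_=go(q,c+S[:,2]*h,T); print(q.round(2),e1,a1)
# view pose: offset
q=qn
for pp in (c+S[:,2]*200+S[:,1]*105,c+S[:,2]*150,c+S[:,2]*35,c-8*S[:,2]):
    q,e1,a1,_=go(q,pp,T); print(pp,q.round(2),e1,a1)
print(row(c+S[:,2]*200+S[:,1]*105,T))
E
```

```text
clock: 10.6
eef_pos: [523.4, -211.7, 276.4]
tool_rot: [-3.139, 0.016, -1.455]
force: [1.2, -0.1, -2.2]
width: 37.9
[ 1.029  0.716 -1.198  1.679  0.685  1.24   2.937] 10.6
[ 0.95  0.64 -0.84  2.13  1.34  0.36  2.16] 0.0023557881334796632 0.00028925658421769657
[ 0.85  0.74 -0.73  2.11  1.62  0.33  1.91] 2.3783081672105947e-06 8.330507800477459e-08
[ 0.83  0.83 -0.73  2.08  1.78  0.38  1.77] 6.811305632777445e-06 2.9286055325435074e-07
[517.04409795 -97.53580063 266.26155741] [ 0.99  0.41 -1.1   2.19  0.96  0.48  2.27] 0.00011059367760335284 1.6670976114038466e-05
[ 531.72550098 -203.62996585  220.94616806] [ 1.1   0.56 -1.01  2.13  1.08  0.43  2.41] 5.296870684480224e-06 1.5565658577063405e-07
[ 580.23595023 -206.59699203  116.72077255] [ 0.81  0.72 -0.66  2.11  1.62  0.29  1.89] 5.9173772367512575e-06 1.8264935997042698e-07
[ 598.37463995 -207.70640182   77.7495377 ] [ 0.8   0.82 -0.68  2.08  1.8   0.34  1.74] 1.2369898401966125e-05 6.122871151804934e-07
[-114.     -6.86   11.99   24.87    3.12    9.79]
```

```bash
python3 -m jog '-40 -2 4 8 1 3 -1;-80 -4 8 16 2 6.5 -1;-114 -7 12 24.9 3.1 9.8 -1;-114 -7 12 24.9 3.1 9.8 -1;-114 -7 12 24.9 3.1 9.8 -1'; python3 rec.py; python3 - <<'E'
from h import *
s,d=grab('wrist','w6.png'); print(s['eef_pos'],s['tool_rot'],s['force'],s['width'])
S=seatR(-3.5);c=np.array([595,-207.5,85.]); T=toolR(S)@R.from_euler('z',180,degrees=True).as_matrix()
print(row(c+S[:,2]*200+S[:,1]*105,T))
E
```

```text
clock: 11.22
eef_pos: [517.2, -99.2, 267.2]
tool_rot: [-2.705, -0.007, -1.633]
force: [-0.4, 0.7, -1.3]
width: 38.0
[ 0.948  0.388 -1.041  2.189  0.925  0.454  2.309] 11.225
[517.24585272 -99.18535551 267.19437676] [-2.70466369 -0.00744214 -1.63321539] [-0.43528535  0.69850006 -1.32364806] 37.97845423629301
[-1.85  1.61  0.45 -0.08 -0.37  0.06]
```

View pics/w6.png

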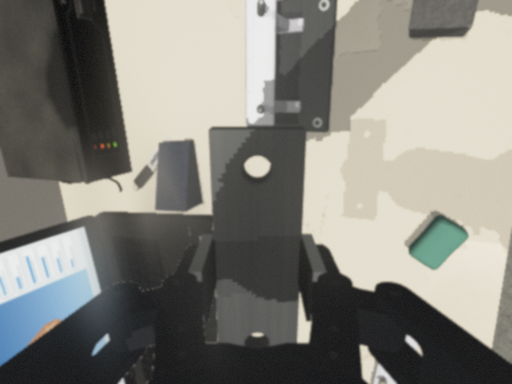

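```bash
cat > pins.py <<'E'
from load import *
import sys
def tool_pts(d):
    T=np.array(d['hand_eye']); z=d['z_map']; f=f_of(d); v,u=np.mgrid[:384,:512]
    return np.stack([(u-d['cx'])/f*z,(v-d['cy'])/f*z,z],-1)@T[:3,:3].T+T[:3,3],u,v,z
def cast(d,u,v,z):
    T=np.array(d['hand_eye']); f=f_of(d); o=T[:3,3]; r=T[:3,:3]@np.array([(u-d['cx'])/f,(v-d['cy'])/f,1]); return (o+r*(z-o[2])/r[2]).round(2)
if __name__=='__main__':
    n,u0,u1,v0,v1=sys.argv[1],*map(int,sys.argv[2:6]); s,d=ld(n); P,u,v,z=tool_pts(d)
    m=(u>=u0)&(u<=u1)&(v>=v0)&(v<v1)&(z>0); q=P[m]
    med=np.median(q[:,2]); k=q[abs(q[:,2]-med)<8]; A=np.c_[k[:,:2],np.ones(len(k))]; g=np.ones(len(k),bool)
    for _ in range(5): co=np.linalg.lstsq(A[g],k[g,2],rcond=None)[0]; g=abs(k[:,2]-A@co)<2.5
    print('plane',co,'deg',np.degrees(co[:2]).round(2))
    H=co[2]+co[0]*P[...,0]+co[1]*P[...,1]-P[...,2]; vm=(v0+v1)//2
    for nm,w in [('far',v<vm),('near',v>=vm)]:
        for lo,hi in [(20,28),(28,40)]:
            t=m&w&(H>lo)&(H<hi); print(nm,lo,t.sum(),P[t].mean(0).round(2),u[t].mean(),v[t].mean())
    i=d['image'][v0:v1+10,u0-20:u1+20]; cv2.imwrite('pics/z_'+n+'.png',cv2.resize(i[:,:,::-1],None,fx=4.5,fy=4.5,interpolation=cv2.INTER_CUBIC))
E
python3 pins.py w6 246 275 0 125
```

```text
plane [5.38864621e-03 1.44399739e-03 1.99729709e+02] deg [0.31 0.08]
far 20 23 [146.7    2.98 175.82] 259.82608695652175 8.0
far 28 62 [148.36   3.49 168.74] 260.48387096774195 3.774193548387097
near 20 1 [ 62.96   1.44 173.72] 258.0 105.0
near 28 53 [ 59.65   3.06 168.44] 259.7169811320755 108.79245283018868
```

View pics/z_w6.png

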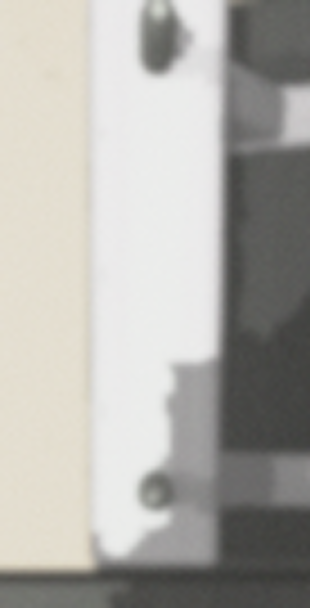

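```bash
python3 - <<'E'
from pins import *
s,d=ld('w6'); print(cast(d,261.3,1.6,165.5),cast(d,259.8,108.9,165))
print('seat edges',cast(d,226+91/4.5-.4,40,200.2),cast(d,226+222/4.5-.4,40,200.2),cast(d,226+91/4.5-.4,100,200.2),cast(d,226+219/4.5-.4,100,200.2))
P,u,v,z=tool_pts(d)
m=(v>135)&(v<235)&(u>220)&(u<296)&~((v>145)&(v<190)&(u>235)&(u<280)); q=P[m]; co=np.linalg.lstsq(np.c_[q[:,:2],np.ones(len(q))],q[:,2],rcond=None)[0]; print(co)
mm=(abs(P[...,2]+12)<4)&(v<230)&(v>110)&(u>190)&(u<320); e=P[mm]; print(np.percentile(e[:,0],99.8),np.percentile(e[:,1],[.5,99.5]))
for x0 in (20,35,50):
    w=e[abs(e[:,0]-x0)<3]; print(x0,w[:,1].min(),w[:,1].max())
E
```

```text
[149.25   4.15 165.5 ] [ 59.72   3.1  165.  ]
seat edges [124.12 -10.57 200.2 ] [124.13  18.19 200.2 ] [ 67.06 -11.15 200.2 ] [ 67.06  18.46 200.2 ]
[-1.20738976e-01  2.88852828e-03 -8.78827013e+00]
60.189886443867486 [-19.5697562   20.05380617]
20 -19.804865075276457 20.06101749831807
35 -19.818686066081717 20.4422008198856
50 -19.796654409160695 20.29307706958839
```

```bash
cat > plate.py <<'E'
from pins import *
for n in sys.argv[1:]:
    s,d=ld(n); P,u,v,z=tool_pts(d)
    m=(v>132)&(v<228)&(u>222)&(u<294)&~((v>145)&(v<190)&(u>235)&(u<280)); q=P[m]; g=np.ones(len(q),bool)
    for _ in range(5):
        A=np.c_[q[:,:2],np.ones(len(q))]; co=np.linalg.lstsq(A[g],q[g,2],rcond=None)[0]; g=abs(q[:,2]-A@co)<2.5
    print(n,co.round(4),g.mean(), [np.median(P[vv:vv+4,225:290,2]).round(1) for vv in (135,195,210,230)],[np.median(P[vv:vv+4,225:290,0]).round(1) for vv in (135,195,210,230)])
E
python3 plate.py w3 w4 w5 w6
```

```text
w3 [ 2.00000e-04  6.00000e-04 -1.20464e+01] 0.9945934705760033 [np.float64(-12.0), np.float64(-12.0), np.float64(-12.0), np.float64(-12.1)] [np.float64(57.9), np.float64(32.1), np.float64(25.1), np.float64(15.5)]
w4 [-5.00000e-04 -1.20000e-03 -1.22413e+01] 0.9966729049698482 [np.float64(-12.3), np.float64(-12.3), np.float64(-12.3), np.float64(-12.4)] [np.float64(57.9), np.float64(32.0), np.float64(25.1), np.float64(15.5)]
w5 [-9.00000e-04  1.80000e-03 -1.22038e+01] 0.9972967352880017 [np.float64(-12.2), np.float64(-12.1), np.float64(-12.3), np.float64(-12.2)] [np.float64(57.9), np.float64(32.0), np.float64(25.1), np.float64(15.5)]
w6 [-6.00000e-04 -1.00000e-04 -1.22398e+01] 0.9956331877729258 [np.float64(-12.2), np.float64(-12.3), np.float64(-12.3), np.float64(-12.2)] [np.float64(57.0), np.float64(31.2), np.float64(24.2), np.float64(14.6)]
```

```bash
cat > hole.py <<'E'
from pins import *
for n in sys.argv[1:]:
    s,d=ld(n); P,u,v,z=tool_pts(d)
    # hole by depth: pixels far below plate
    hm=(P[...,2]>-5)&(v>145)&(v<195)&(u>232)&(u<285)
    g=d['image'].astype(int).sum(2)/3; roi=g[146:192,234:282]; hb=(g>90)&(v>145)&(v<192)&(u>234)&(u<282)
    for h in (hm,hb):
        uu=(u[h].min()+u[h].max())/2; vt,vb=v[h].min(),v[h].max(); print(n,h.sum(),uu,u[h].max()-u[h].min()+1,vt,vb,'top',cast(d,uu,vt-.5,-12.2),'bot@bottomrim',cast(d,uu,vb+.5,-.2))
    row=np.where(abs(P[:,256,2]+12.2)<3)[0]; r=row[(row>110)&(row<160)].min(); print('end edge',r,cast(d,256,r-.5,-12.2), 'hand_eye t',np.array(d['hand_eye'])[:3,3],d['cx'],d['cy'],d['vertical_fov'])
E
python3 hole.py w3 w4 w5 w6
```

```text
w3 488 256.0 27 156 179 top [ 50.06  -0.65 -12.2 ] bot@bottomrim [36.47 -0.7  -0.2 ]
w3 491 256.5 28 155 177 top [ 50.48  -0.45 -12.2 ] bot@bottomrim [37.43 -0.46 -0.2 ]
end edge 129 [ 61.16  -0.65 -12.2 ] hand_eye t [  74.96041257   -0.27760762 -142.68235339] 256.8690208161165 189.82450219880778 62.373033277641085
w4 482 256.0 27 156 178 top [ 49.96  -0.68 -12.2 ] bot@bottomrim [36.84 -0.73 -0.2 ]
w4 1441 258.0 47 146 191 top [ 54.14   0.14 -12.2 ] bot@bottomrim [30.51  0.21 -0.2 ]
end edge 128 [ 61.47  -0.68 -12.2 ] hand_eye t [  74.88785287   -0.30984592 -142.83086955] 256.8690208161165 189.82450219880778 62.373033277641085
w5 485 256.0 27 156 179 top [ 49.97  -0.69 -12.2 ] bot@bottomrim [36.37 -0.73 -0.2 ]
w5 472 262.0 39 146 185 top [ 54.15   1.79 -12.2 ] bot@bottomrim [33.46  2.07 -0.2 ]
end edge 129 [ 61.08  -0.68 -12.2 ] hand_eye t [  74.89090058   -0.3146982  -142.81874258] 256.8690208161165 189.82450219880778 62.373033277641085
w6 486 257.0 27 156 179 top [ 49.13   0.38 -12.2 ] bot@bottomrim [35.53  0.39 -0.2 ]
w6 542 253.0 37 146 177 top [ 53.31  -1.27 -12.2 ] bot@bottomrim [36.49 -1.47 -0.2 ]
end edge 128 [ 6.064e+01 -3.000e-02 -1.220e+01] hand_eye t [  74.05250654    0.30740742 -142.83611317] 256.8690208161165 189.82450219880778 62.373033277641085
```

```bash
python3 -m jog '50 2 10 0 0 0.4 -1;106 3.2 40 0 0 0.4 -1;106 3.2 90 0 0 0.4 -1;106 3.2 130 0 0 0.4 -1;106 3.2 148 0 0 0.4 -1;106 3.2 148 0 0 0.4 -1;106 3.2 148 0 0 0.4 -1;106 3.2 148 0 0 0.4 -1'; python3 rec.py; cat > chk.py <<'E'
from load import *
import sys
s0,_=ld(sys.argv[1]); R0=R.from_euler('xyz',s0['tool_rot']).as_matrix()
s=ctrl.read_state(); print((R0.T@(s['eef_pos']-s0['eef_pos'])).round(2), R.from_matrix(R0.T@R.from_euler('xyz',s['tool_rot']).as_matrix()).as_rotvec(True).round(2), s['force'].round(1),s['torque'].round(2))
E
python3 chk.py w6; python3 - <<'E'
from h import *
s,d=grab('wrist','w7.png')
grab('side','s7.png');grab('scene','c7.png')
i=[cv2.resize(cv2.imread(p)[y:y+100,x:x+100],(390,390),interpolation=cv2.INTER_CUBIC) for p,y,x in [('pics/s7.png',110,200),('pics/c7.png',130,260)]]; cv2.imwrite('pics/sc7.png',np.hstack(i))
cv2.imwrite('pics/w7z.png',cv2.resize(d['image'][100:260,180:330][:,:,::-1],None,fx=3.7,fy=3.7,interpolation=cv2.INTER_CUBIC))
E
```

```text
clock: 12.28
eef_pos: [571.1, -208.9, 132.7]
tool_rot: [-2.703, -0.003, -1.638]
force: [0.2, -0.6, -1.8]
width: 38.2
[ 0.814  0.671 -0.645  2.123  1.537  0.26   1.963] 12.275
[105.15   2.3  148.2 ] [ 0.09 -0.14  0.35] [ 0.2 -0.6 -1.8] [0.02 0.59 0.03]
```

View pics/w7z.png

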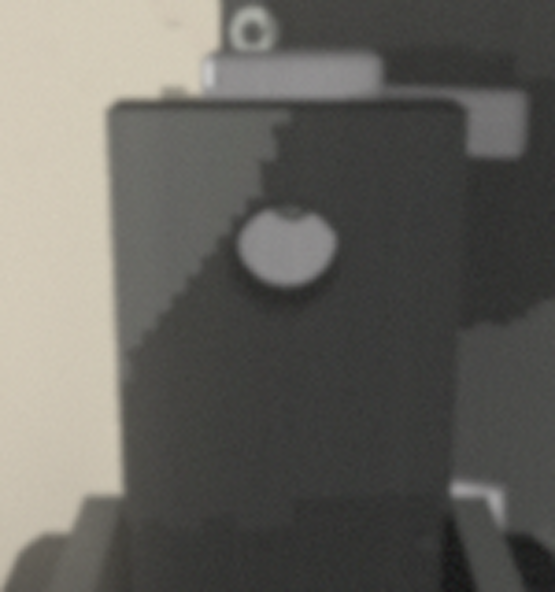

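View pics/sc7.png

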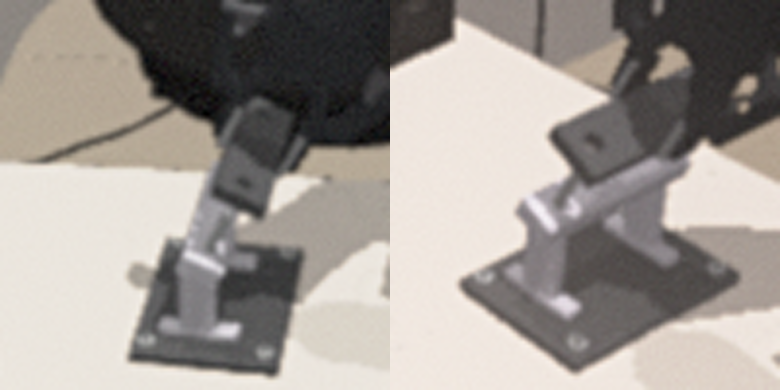

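```bash
python3 - <<'E'
from pins import *
s,d=ld('w7'); print(cast(d,258,155.5,17),cast(d,258,157.5,17)); print(np.array(d['hand_eye'])[:3,3])
E
python3 hole.py w7
```

```text
[43.56  0.91 17.  ] [42.52  0.91 17.  ]
[  74.05395923    0.30972885 -142.83547208]
w7 488 257.0 27 152 179 top [ 50.81   0.38 -12.2 ] bot@bottomrim [35.53  0.39 -0.2 ]
w7 612 252.5 36 146 176 top [ 53.31  -1.48 -12.2 ] bot@bottomrim [36.97 -1.7  -0.2 ]
end edge 129 [ 6.024e+01 -3.000e-02 -1.220e+01] hand_eye t [  74.05395923    0.30972885 -142.83547208] 256.8690208161165 189.82450219880778 62.373033277641085
```

```bash
python3 -m jog '0.3 0.5 8 0 0 0 -1;0.3 0.5 14 0 0 0 -1;0.3 0.5 18 0 0 0 -1;0.3 0.5 22 0 0 0 -1;0.3 0.5 22 0 0 0 -1;0.3 0.5 22 0 0 0 -1'; python3 chk.py w6; python3 - <<'E'
from h import *
s,d=grab('wrist','w8.png')
grab('side','s8.png');grab('scene','c8.png')
i=[cv2.resize(cv2.imread(p)[y:y+100,x:x+100],(390,390),interpolation=cv2.INTER_CUBIC) for p,y,x in [('pics/s8.png',110,200),('pics/c8.png',130,260)]]; cv2.imwrite('pics/sc8.png',np.hstack(i))
cv2.imwrite('pics/w8z.png',cv2.resize(d['image'][100:260,180:330][:,:,::-1],None,fx=3.7,fy=3.7,interpolation=cv2.INTER_CUBIC))
E
```

```text
clock: 13.18
eef_pos: [579.7, -209.1, 111.7]
tool_rot: [-2.704, -0.002, -1.636]
force: [-0.3, 1.1, -1.9]
width: 38.5
[104.6    3.45 170.84] [ 0.01 -0.2   0.29] [-0.3  1.1 -1.9] [0.03 0.57 0.03]
```

View pics/w8z.png

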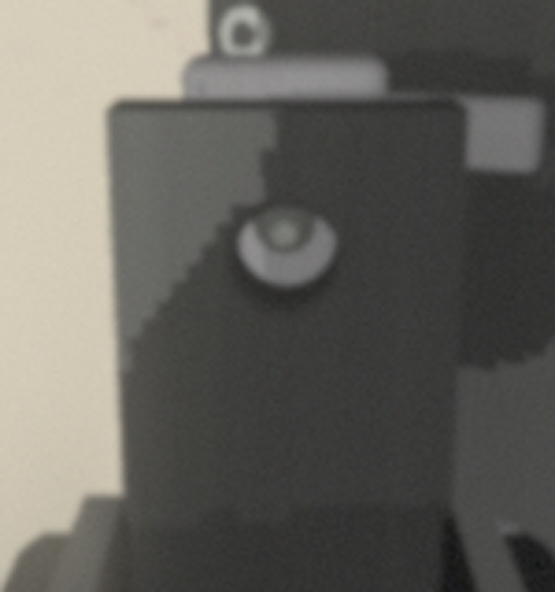

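View pics/sc8.png

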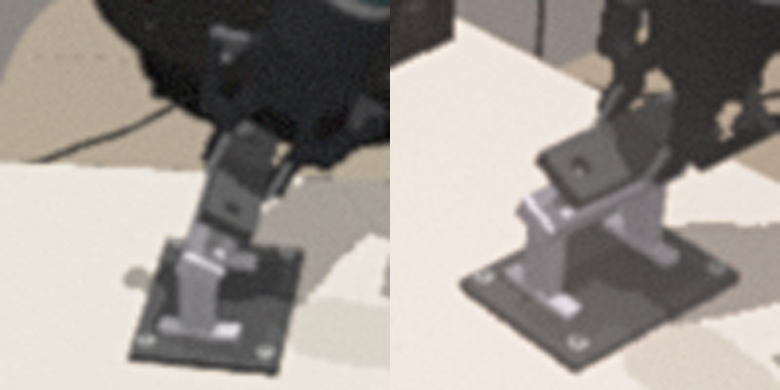

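```bash
python3 - <<'E'
from pins import *
s,d=ld('w8')
for z in (-4,-5.6,-7): print(cast(d,256.6,162.3,z))
E
```

```text
[44.49  0.21 -4.  ]
[44.84  0.21 -5.6 ]
[45.13  0.21 -7.  ]
```

```bash
python3 -m jog '1 0 0 0 0 0 -1;1 0 3 0 0 0 -1;1 0 6 0 0 0 -1;1 0 9 0 0 0 -1;1 0 9 0 0 0 -1'; python3 chk.py w6; python3 - <<'E'
from h import *
s,d=grab('wrist','w9.png')
cv2.imwrite('pics/w9z.png',cv2.resize(d['image'][100:260,180:330][:,:,::-1],None,fx=3.7,fy=3.7,interpolation=cv2.INTER_CUBIC))
E
```

```text
clock: 13.95
eef_pos: [583.4, -210.2, 103.1]
tool_rot: [-2.705, -0.002, -1.636]
force: [0.4, -0.1, -1.2]
width: 38.5
[105.48   3.69 180.23] [-0.01 -0.22  0.3 ] [ 0.4 -0.1 -1.2] [0.07 0.62 0.03]
```

View pics/w9z.png

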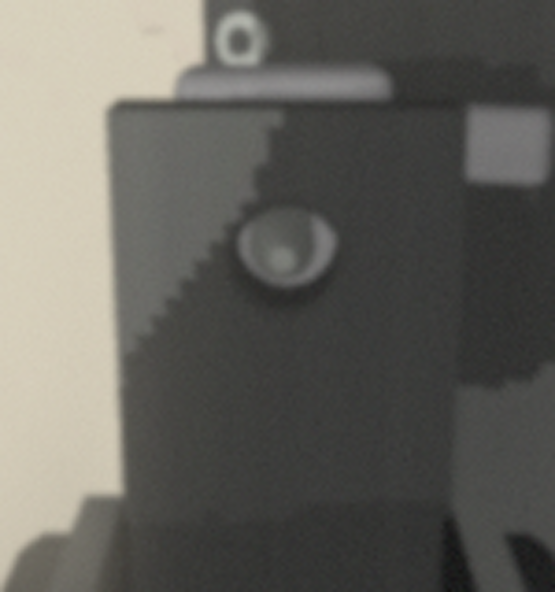

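```bash
python3 -m jog '0 -0.5 3 0 0 0 -1;0 -0.5 6 0 0 0 -1;0 -0.5 9 0 0 0 -1;0 -0.5 12 0 0 0 -1;0 -0.5 12 0 0 0 -1'; python3 chk.py w6; python3 -m jog '0 0 2 0 0 0 -1;0 0 4 0 0 0 -1;0 0 5 0 0 0 -1;0 0 5 0 0 0 -1';python3 chk.py w6
```

```text
clock: 14.62
eef_pos: [588.8, -210.7, 92.5]
tool_rot: [-2.705, -0.002, -1.636]
force: [0.1, -0.2, -1.8]
width: 38.1
[105.51   3.2  192.17] [-0.01 -0.21  0.3 ] [ 0.1 -0.2 -1.8] [ 0.02  0.61 -0.  ]
clock: 15.12
eef_pos: [591.0, -210.9, 88.3]
tool_rot: [-2.705, -0.002, -1.636]
force: [-0.1, -0.8, -1.3]
width: 38.4
[105.56   3.02 196.95] [ 0.01 -0.2   0.3 ] [-0.1 -0.8 -1.3] [0.09 0.55 0.  ]
```

Smooth; ~3 mm remains. Step to contact.

```bash
python3 -m jog '0 0 1 0 0 0 -1;0 0 2 0 0 0 -1;0 0 2 0 0 0 -1';python3 chk.py w6;  python3 -m jog '0 0 0.7 0 0 0 -1;0 0 1.4 0 0 0 -1;0 0 1.4 0 0 0 -1';python3 chk.py w6
```

```text
clock: 15.5
eef_pos: [591.9, -210.9, 86.4]
tool_rot: [-2.705, -0.002, -1.636]
force: [0.5, -0.2, -1.7]
width: 38.0
[105.5    3.01 198.96] [ 0.01 -0.2   0.29] [ 0.5 -0.2 -1.7] [ 0.01  0.56 -0.  ]
clock: 15.88
eef_pos: [592.5, -211.0, 85.2]
tool_rot: [-2.704, -0.002, -1.636]
force: [0.1, 0.4, -1.5]
width: 37.7
[105.54   2.97 200.32] [ 0.01 -0.2   0.3 ] [ 0.1  0.4 -1.5] [-0.01  0.52 -0.03]
```

```bash
python3 -m jog '0 0 0.7 0 0 0 -1;0 0 1.4 0 0 0 -1;0 0 1.4 0 0 0 -1';python3 chk.py w6;  python3 -m jog '0 0 0.7 0 0 0 -1;0 0 1.4 0 0 0 -1;0 0 1.4 0 0 0 -1';python3 chk.py w6
```

```text
clock: 16.25
eef_pos: [592.6, -211.1, 85.0]
tool_rot: [-2.704, -0.003, -1.636]
force: [-7.9, 0.6, 11.8]
width: 38.0
[105.59   2.97 200.53] [ 0.04 -0.15  0.28] [-7.9  0.6 11.8] [ 0.05  1.05 -0.03]
clock: 16.62
eef_pos: [592.6, -211.0, 85.0]
tool_rot: [-2.703, -0.004, -1.636]
force: [-17.2, 0.2, 27.0]
width: 38.5
[105.53   2.93 200.59] [ 0.08 -0.1   0.25] [-17.2   0.2  27. ] [ 0.04  1.58 -0.12]
```

```bash
python3 -m jog '0 0 -1.5 0 0 0 -1;0 0 -2 0 0 0 -0.05;0 0 -2 0 0 0 0.1;0 0 -2 0 0 0 0.3;0 0 -2 0 0 0 0.3';python3 chk.py w6; python3 -m jog '0 0 -20 0 0 0 0.3;0 0 -60 0 0 0 0.4;0 0 -110 0 0 0 0.6;0 0 -130 0 0 0 0.6;0 0 -130 0 0 0 0.6'; python3 rec.py; python3 - <<'E'
from h import *
s,d=grab('wrist','w10.png')
grab('side','s10.png');grab('scene','c10.png')
i=[cv2.resize(cv2.imread(p)[y:y+100,x:x+100],(390,390),interpolation=cv2.INTER_CUBIC) for p,y,x in [('pics/s10.png',110,200),('pics/c10.png',130,260)]]; cv2.imwrite('pics/sc10.png',np.hstack(i))
E
```

```text
clock: 17.25
eef_pos: [593.0, -210.9, 84.4]
tool_rot: [-2.704, -0.002, -1.636]
force: [0.3, 0.2, 0.1]
width: 55.6
[105.42   2.92 201.3 ] [ 0.01 -0.21  0.29] [0.3 0.2 0.1] [ 0.08  0.43 -0.02]
clock: 17.88
eef_pos: [538.2, -207.7, 204.0]
tool_rot: [-2.702, -0.003, -1.637]
force: [-0.4, -0.4, -0.7]
width: 68.1
[ 0.994  0.548 -0.847  2.138  1.084  0.339  2.401] 17.875
```

View pics/w10.png

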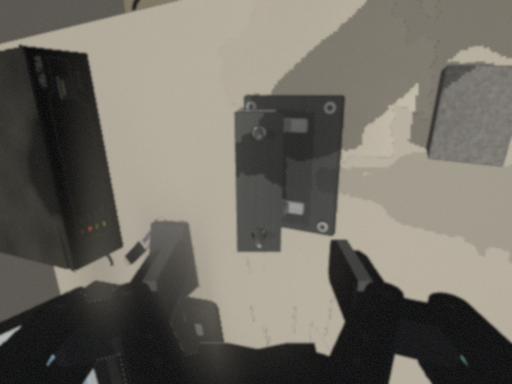

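View pics/sc10.png

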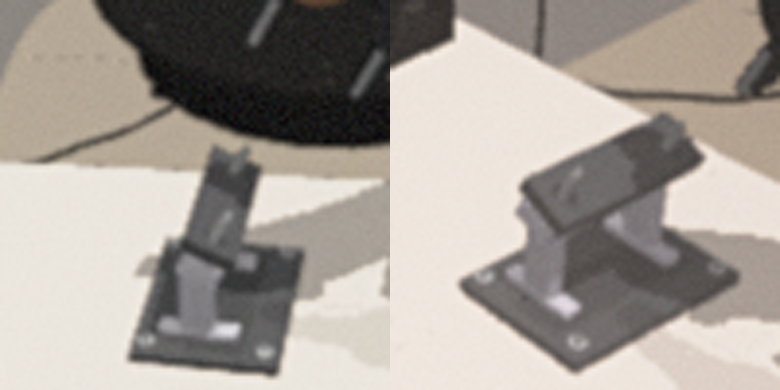

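```bash
cat > d3.py <<'E'
from fast import *
from h import *
q=ctrl.read_state()['qpos']; S=seatR(-3.7); c=np.array([597,-207.5,85.]); T=toolR(S)@R.from_euler('z',180,degrees=True).as_matrix()
V=R.from_euler('xyz',[180,0,-97.5],degrees=True).as_matrix()
for nm,p,Rt in [('lift',(520,-150,290),V),('over',(451.3,187.6,200),V),('down',(451.3,187.6,0),V),('up',(451.3,187.6,200),V),('mid',(520,-100,290),V),('view',(517,-99,267),T),('hov',c+S[:,2]*60,T),('seat',c,T)]:
    q,e,a,n=go(q,p,Rt); print(nm,q.round(2),round(e,2),round(a,2),'m',marg(q).round(2))
s=ctrl.read_state(); print(row((520,-150,290),V)); R0=R.from_euler('xyz',s['tool_rot']).as_matrix()
E
python3 d3.py
```

```text
lift [ 0.9   0.6  -1.07  1.73  0.57  1.16  2.67] 0.0 0.0 m 0.18
over [ 0.18  0.61 -0.96  1.98  0.64  0.9   1.9 ] 0.0 0.0 m 0.29
down [-0.06  0.88 -0.6   2.1   1.1   0.51  1.5 ] 0.0 0.0 m 0.28
up [ 0.18  0.6  -0.95  1.98  0.63  0.89  1.9 ] 0.0 0.0 m 0.3
mid [ 0.81  0.57 -1.06  1.76  0.55  1.14  2.59] 0.0 0.0 m 0.19
view [ 0.92  0.37 -0.99  2.19  0.87  0.42  2.36] 0.0 0.0 m 0.19
hov [ 0.75  0.63 -0.55  2.12  1.42  0.23  2.06] 11.52 1.89 m 0.0
seat [ 0.73  0.77 -0.56  2.08  1.83  0.25  1.68] 0.0 0.0 m 0.02
[-55.93 -17.94 -89.35 -25.     0.7    3.69]
```

```bash
python3 -m jog '-15 -5 -30 -8 0 1 0.5;-35 -12 -60 -17 0.5 2.5 0.5;-56 -18 -89 -25 0.7 3.7 0.5;-56 -18 -89 -25 0.7 3.7 0.5;-56 -18 -89 -25 0.7 3.7 0.5'; python3 rec.py; python3 - <<'E'
from h import *
V=R.from_euler('xyz',[180,0,-97.5],degrees=True).as_matrix()
print(row((451.3,187.6,200),V))
E
```

```text
clock: 18.65
eef_pos: [519.8, -150.1, 288.6]
tool_rot: [3.141, -0.001, -1.701]
force: [-0.3, -0.7, 0.3]
width: 63.8
[ 0.891  0.595 -1.063  1.729  0.564  1.16   2.675] 18.65
[-3.2604e+02  1.1177e+02  8.8340e+01  4.0000e-02 -5.0000e-02  4.0000e-02]
```

```bash
python3 -m jog '-60 20 10 0 0 0 0.3;-118 40 30 0 0 0 0.3;-175 60 50 0 0 0 0.3;-230 80 70 0 0 0 0.3;-285 98 88 0 0 0 0.3;-326 112 110 0 0 0 0.3;-326 112 138 0 0 0 0.3;-326 112 138 0 0 0 0.3'; python3 rec.py; python3 - <<'E'
from h import *
s,d=grab('wrist','w11.png'); print(s['eef_pos'],s['tool_rot'])
E
```

```text
clock: 19.65
eef_pos: [449.6, 185.9, 149.8]
tool_rot: [3.138, -0.004, -1.701]
force: [0.3, 0.0, 0.2]
width: 55.8
[ 0.126  0.668 -0.879  2.027  0.728  0.8    1.82 ] 19.65
[449.61277407 185.85299984 149.7682707 ] [ 3.13763843 -0.00421166 -1.70080589]
```

View pics/w11.png

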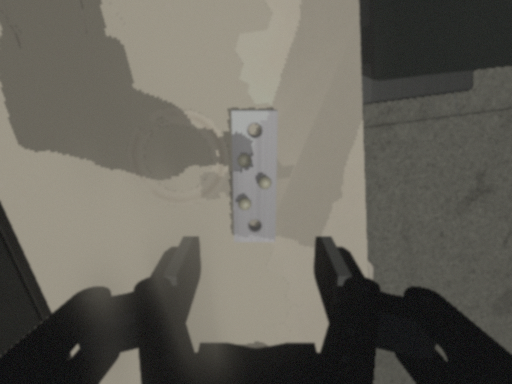

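```bash
python3 - <<'E'
from pins import *
s,d=ld('w11'); P,u,v,z=tool_pts(d); W=pts(s,d)
m=(u>215)&(u<295)&(v>95)&(v<252)&(W[...,2]>7); print(np.median(W[m][:,2]),np.median(P[m][:,2]))
cs,_=cv2.findContours(m.astype(np.uint8),0,1); k=max(cs,key=cv2.contourArea)[:,0]
zt=np.median(P[m][:,2]); print(cv2.minAreaRect(np.float32([cast(d,a,b,zt)[:2] for a,b in k])))
E
```

```text
12.051221853604034 137.71614376155665
((-1.7046432495117188, -2.332355499267578), (123.69710540771484, 39.98772048950195), 0.06846673786640167)
```

```bash
python3 -m jog '-1.7 -2.3 50 0 0 0 0.3;-1.7 -2.3 100 0 0 0 0.3;-1.7 -2.3 130 0 0 0 0.3;-1.7 -2.3 143 0 0 0 0.3;-1.7 -2.3 149 0 0 0 0.3;-1.7 -2.3 149 0 0 0 0.3'; python3 -m jog '0 0 0.5 0 0 0 0;0 0 0.5 0 0 0 -1;0 0 0.5 0 0 0 -1;0 0 0.5 0 0 0 -1;0 0 0.5 0 0 0 -1'; python3 rec.py
```

```text
clock: 20.45
eef_pos: [455.1, 189.5, 4.1]
tool_rot: [-3.14, 0.001, -1.702]
force: [0.5, -0.1, -0.1]
width: 55.6
clock: 21.08
eef_pos: [454.8, 189.8, 4.1]
tool_rot: [-3.139, 0.001, -1.702]
force: [-1.4, -0.6, 7.9]
width: 37.8
[-0.059  0.879 -0.602  2.092  1.078  0.519  1.523] 21.075
```

```bash
python3 -m jog '0 0 -30 0 0 0 -1;0 0 -80 0 0 0 -1;0 0 -130 0 0 0 -1;0 0 -180 0 0 0 -1;0 0 -200 0 0 0 -1;0 0 -200 0 0 0 -1'; python3 rec.py; python3 - <<'E'
from h import *
s,d=grab('wrist','w12.png'); print(s['eef_pos'],s['tool_rot'])
E
python3 plate.py w12; python3 hole.py w12
```

```text
clock: 21.82
eef_pos: [455.1, 189.7, 204.4]
tool_rot: [-3.137, 0.001, -1.702]
force: [0.0, -0.5, -2.4]
width: 38.2
[ 0.176  0.598 -0.949  1.964  0.626  0.9    1.909] 21.825
[455.08267967 189.71264649 204.3947134 ] [-3.13739518e+00  1.16156070e-03 -1.70209317e+00]
w12 [ 1.0000e-03 -1.2000e-03 -7.8551e+00] 0.868163859430235 [np.float64(-7.9), np.float64(-7.9), np.float64(-8.4), np.float64(-7.8)] [np.float64(56.5), np.float64(29.8), np.float64(23.2), np.float64(12.7)]
w12 502 257.0 27 146 168 top [ 53.36   0.48 -12.2 ] bot@bottomrim [40.85  0.49 -0.2 ]
w12 2083 258.0 47 146 191 top [ 53.36   0.89 -12.2 ] bot@bottomrim [29.76  0.96 -0.2 ]Traceback (most recent call last):
  File "hole.py", line 9, in <module>
    row=np.where(abs(P[:,256,2]+12.2)<3)[0]; r=row[(row>110)&(row<160)].min(); print('end edge',r,cast(d,256,r-.5,-12.2), 'hand_eye t',np.array(d['hand_eye'])[:3,3],d['cx'],d['cy'],d['vertical_fov'])
                                               ~~~~~~~~~~~~~~~~~~~~~~~~~~~~^^
    return umr_minimum(a, axis, None, out, keepdims, initial, where)
ValueError: zero-size array to reduction operation minimum which has no identity
```

View pics/w12.png

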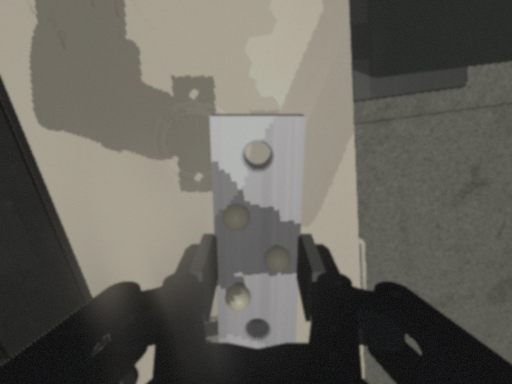

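```bash
cat > d4.py <<'E'
from fast import *
from h import *
q0=ctrl.read_state()['qpos']; S=seatR(-3.7); c=np.array([597,-207.5,85.]); T=toolR(S)@R.from_euler('z',180,degrees=True).as_matrix()
for Y in (-97.5,-90,-80,-70):
    V=R.from_euler('xyz',[180,0,Y],degrees=True).as_matrix(); q=q0; print(Y)
    for nm,p,Rt in [('mid',(522,-211,290),V),('view',(517,-99,267),T),('hov',c+S[:,2]*70,T),('seat',c+S[:,2]*8,T)]:
        q,e,a,n=go(q,p,Rt,n=14); print(nm,q.round(2),round(e,2),round(a,2),'m',marg(q).round(2))
    if Y==-80: print(row((522,-211,290),V))
E
python3 d4.py
```

```text
-97.5
mid [ 0.97  0.62 -1.05  1.67  0.58  1.19  2.79] 0.0 0.0 m 0.15
view [ 0.91  0.37 -0.98  2.19  0.86  0.42  2.37] 0.0 0.0 m 0.19
hov [ 0.78  0.62 -0.59  2.12  1.35  0.23  2.13] 6.0 0.98 m 0.0
seat [ 0.76  0.76 -0.61  2.09  1.76  0.28  1.76] 0.0 0.0 m 0.05
-90
mid [ 0.98  0.64 -1.08  1.67  0.6   1.21  2.9 ] 0.0 0.0 m 0.04
view [ 0.92  0.37 -0.98  2.19  0.87  0.42  2.37] 0.0 0.0 m 0.19
hov [ 0.78  0.62 -0.59  2.12  1.35  0.23  2.13] 5.15 0.84 m 0.0
seat [ 0.76  0.76 -0.61  2.09  1.76  0.28  1.76] 0.0 0.0 m 0.05
-80
mid [ 1.02  0.69 -1.19  1.67  0.67  1.26  2.94] 0.07 3.57 m 0.0
view [ 0.98  0.41 -1.09  2.19  0.95  0.47  2.28] 0.0 0.0 m 0.16
hov [ 0.88  0.66 -0.75  2.12  1.42  0.32  2.08] 0.0 0.0 m 0.09
seat [ 0.83  0.79 -0.71  2.09  1.72  0.35  1.81] 0.0 0.0 m 0.12
[ 3.8777e+02 -1.1957e+02 -8.6550e+01 -1.1000e-01 -4.0000e-02 -1.7520e+01]
-70
mid [ 1.07  0.76 -1.25  1.67  0.76  1.33  2.94] 40.7 12.34 m 0.0
view [ 1.01  0.42 -1.13  2.19  0.99  0.5   2.25] 0.0 0.0 m 0.12
hov [ 0.92  0.69 -0.81  2.12  1.44  0.37  2.07] 0.0 0.0 m 0.14
seat [ 0.86  0.82 -0.77  2.09  1.71  0.4   1.84] 0.0 0.0 m 0.17
```

```bash
python3 -m jog '30 -9 -20 0 0 0 -1;80 -25 -50 0 0 -2 -1;135 -42 -87 0 0 -5 -1;190 -59 -87 0 0 -8 -1;245 -76 -87 0 0 -11 -1;300 -93 -87 0 0 -14 -1;350 -108 -87 0 0 -17.5 -1;388 -120 -87 0 0 -17.5 -1'; python3 -m jog '0 0 0 0 0 0 -1;0 0 0 0 0 0 -1'; python3 rec.py; python3 - <<'E'
from h import *
S=seatR(-3.7); T=toolR(S)@R.from_euler('z',180,degrees=True).as_matrix()
s=ctrl.read_state(); T=R.from_euler('xyz',[-2.705,-.003,-1.636]).as_matrix()
print(row((517,-99,267),T))
E
```

```text
clock: 22.88
eef_pos: [523.0, -209.7, 283.7]
tool_rot: [3.138, -0.007, -1.408]
force: [-0.5, 0.9, -1.4]
width: 37.9
clock: 23.12
eef_pos: [523.3, -205.2, 284.5]
tool_rot: [3.139, -0.004, -1.402]
force: [-0.4, 0.5, -1.5]
width: 38.1
[ 1.028  0.722 -1.246  1.679  0.717  1.278  2.941] 23.125
[-105.84  -11.66   17.05   24.99    2.83   13.19]
```

```bash
python3 -m jog '-35 -4 6 8 1 4 -1;-70 -8 12 16 2 8.5 -1;-106 -12 17 25 2.8 13.2 -1;-106 -12 17 25 2.8 13.2 -1;-106 -12 17 25 2.8 13.2 -1;-106 -12 17 25 2.8 13.2 -1'; python3 rec.py; python3 - <<'E'
from h import *
s,d=grab('wrist','w13.png'); print(s['eef_pos'],s['tool_rot'])
E
python3 plate.py w13
```

```text
clock: 23.88
eef_pos: [518.6, -99.6, 268.5]
tool_rot: [-2.702, -0.005, -1.637]
force: [0.7, 0.6, -1.2]
width: 37.8
[ 0.978  0.405 -1.089  2.185  0.957  0.478  2.275] 23.875
[518.62888206 -99.56667964 268.52574125] [-2.70240558 -0.00450593 -1.63670876]
w13 [-8.0000e-04 -3.1000e-03 -7.9825e+00] 0.8652526512788522 [np.float64(-8.0), np.float64(-8.1), np.float64(-8.4), np.float64(-8.0)] [np.float64(56.5), np.float64(29.8), np.float64(23.2), np.float64(12.7)]
```

View pics/w13.png

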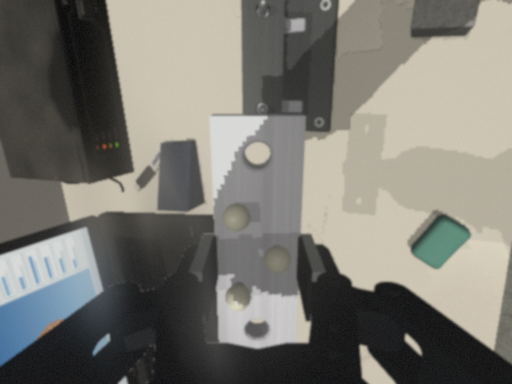

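```bash
python3 pins.py w13 243 282 0 112; python3 - <<'E'
from pins import *
s,d=ld('w13'); P,u,v,z=tool_pts(d)
hm=(P[...,2]>0)&(v>130)&(v<185)&(u>235)&(u<280); uu=(u[hm].min()+u[hm].max())/2; print(hm.sum(),uu,v[hm].min(),v[hm].max(),cast(d,uu,v[hm].min()-.5,-8),cast(d,uu,v[hm].max()+.5,4))
e=(abs(P[...,2]+8)<3)&(v<230)&(v>100)&(u>190)&(u<320)
r=np.where(e[:,230:290].any(1))[0].min(); print('end',r,cast(d,256,r-.5,-8))
for v0 in (125,180,215):
    us=u[v0][e[v0]]; print(v0,cast(d,us.min()-.5,v0,-8),cast(d,us.max()+.5,v0,-8))
s6,d6=ld('w6'); P,u,v,z=tool_pts(d6); e=(abs(P[...,2]+12.2)<3)&(v<230)&(v>100)&(u>190)&(u<320)
for v0 in (135,180,215):
    us=u[v0][e[v0]]; print('w6',v0,cast(d6,us.min()-.5,v0,-12.2),cast(d6,us.max()+.5,v0,-12.2))
E
```

```text
plane [ 5.09051318e-03 -3.39815224e-03  1.88204127e+02] deg [ 0.29 -0.19]
far 20 32 [148.7    5.02 166.94] 262.28125 2.78125
far 28 0 [nan nan nan] nan nan
near 20 23 [ 59.47   5.   166.57] 261.7826086956522 109.08695652173913
near 28 0 [nan nan nan] nan nan
482 257.0 142 165 [54.34  0.38 -8.  ] [41.25  0.39  4.  ]
end 115 [ 6.552e+01 -3.000e-02 -8.000e+00]
125 [ 61.24 -19.49  -8.  ] [61.24 20.25 -8.  ]
180 [ 37.41 -19.65  -8.  ] [37.41 20.42 -8.  ]
215 [ 20.89 -19.88  -8.  ] [20.9 20.2 -8. ]
w6 135 [ 57.61 -19.87 -12.2 ] [ 57.62  20.22 -12.2 ]
w6 180 [ 38.55 -19.88 -12.2 ] [ 38.55  20.22 -12.2 ]
w6 215 [ 22.55 -19.69 -12.2 ] [ 22.55  20.03 -12.2 ]pins.py:17: RuntimeWarning: Mean of empty slice.
  t=m&w&(H>lo)&(H<hi); print(nm,lo,t.sum(),P[t].mean(0).round(2),u[t].mean(),v[t].mean())
  ret = um.true_divide(
  ret = ret.dtype.type(ret / rcount)
```

View pics/z_w13.png

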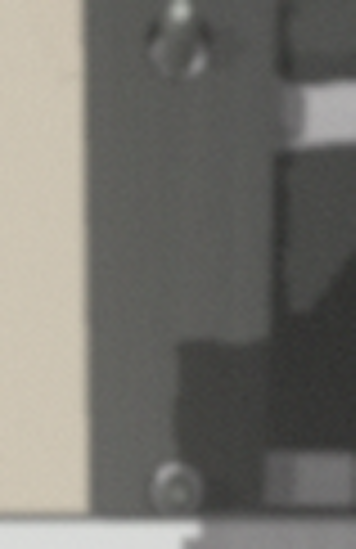

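```bash
python3 - <<'E'
from pins import *
s,d=ld('w13'); print(cast(d,262.8,1.8,165.7),cast(d,261.9,109.2,165.3))
# estimate (a): seated spacer TCP
p=np.array([592.6,-211.0,85.0]); R1=R.from_euler('xyz',s['tool_rot']).as_matrix()
print('a',R1.T@(p-s['eef_pos'])+[-5.2,0,-12-4.2], R.from_matrix(R1.T@R.from_euler('xyz',[-2.704,-.003,-1.636]).as_matrix()).as_rotvec(True))
E
```

```text
[149.15   5.44 165.7 ] [ 59.43   5.09 165.3 ]
a [100.29123336   4.79006723 184.84592465] [-0.09120106 -0.09536152 -0.00014273]
```

```bash
python3 -m jog '50 2.5 10 0 0 0 -1;100.4 4.8 40 0 0 0 -1;100.4 4.8 85 0 0 0 -1;100.4 4.8 125 0 0 0 -1;100.4 4.8 148 0 0 0 -1;100.4 4.8 148 0 0 0 -1;100.4 4.8 148 0 0 0 -1;100.4 4.8 148 0 0 0 -1'; python3 rec.py; python3 chk.py w13; cat > look.py <<'E'
from h import *
import sys
n=sys.argv[1]
s,d=grab('wrist','w%s.png'%n); grab('side','s%s.png'%n);grab('scene','c%s.png'%n)
i=[cv2.resize(cv2.imread(p)[y:y+100,x:x+100],(390,390),interpolation=cv2.INTER_CUBIC) for p,y,x in [('pics/s%s.png'%n,110,200),('pics/c%s.png'%n,130,260)]]
cv2.imwrite('pics/sc%s.png'%n,np.hstack(i))
cv2.imwrite('pics/w%sz.png'%n,cv2.resize(d['image'][100:260,180:330][:,:,::-1],None,fx=3.7,fy=3.7,interpolation=cv2.INTER_CUBIC))
E
python3 look.py 14
```

```text
clock: 24.92
eef_pos: [570.0, -204.9, 133.6]
tool_rot: [-2.701, -0.005, -1.638]
force: [0.2, 0.4, -2.3]
width: 37.8
[ 0.832  0.678 -0.687  2.131  1.567  0.291  1.93 ] 24.925
[101.16   4.88 147.26] [0.06 0.04 0.07] [ 0.2  0.4 -2.3] [ 0.08  0.6  -0.02]
```

View pics/w14z.png

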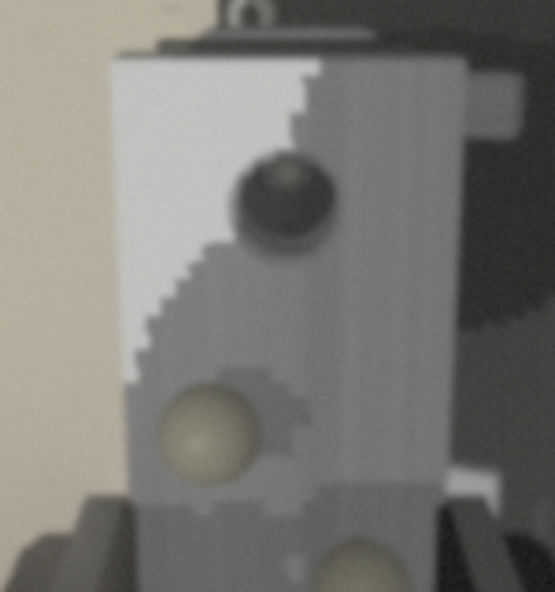

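View pics/sc14.png

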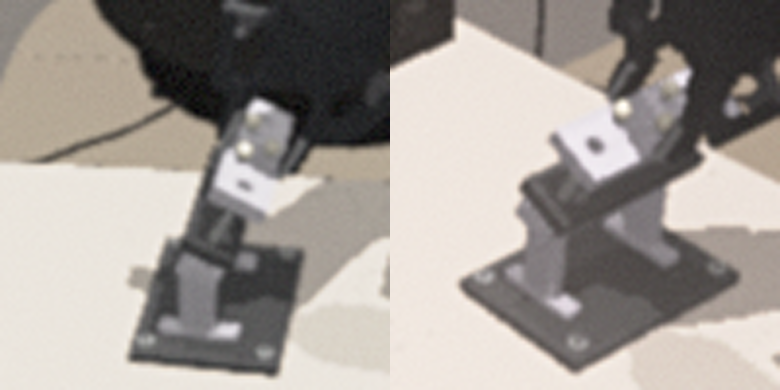

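```bash
python3 - <<'E'
from pins import *
s,d=ld('w14'); print(cast(d,256.9,146.1,18.2))
E
```

```text
[48.17  0.35 18.2 ]
```

```bash
python3 -m jog '-0.3 0 6 0 0 0 -1;-0.3 0 12 0 0 0 -1;-0.3 0 16 0 0 0 -1;-0.3 0 19 0 0 0 -1;-0.3 0 22 0 0 0 -1;-0.3 0 22 0 0 0 -1'; python3 chk.py w13; python3 look.py 15
```

```text
clock: 25.82
eef_pos: [579.1, -204.8, 112.4]
tool_rot: [-2.703, -0.004, -1.637]
force: [-0.9, 0.0, -1.7]
width: 37.7
[100.31   5.67 170.34] [-0.03 -0.01  0.04] [-0.9  0.  -1.7] [0.03 0.61 0.  ]
```

View pics/w15z.png

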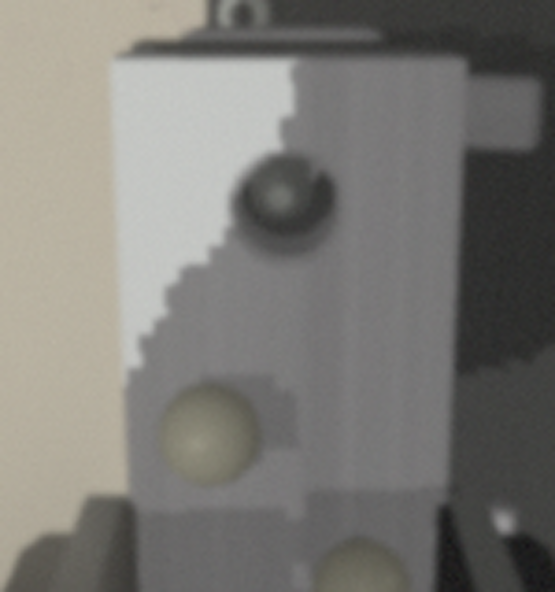

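```bash
python3 - <<'E'
from pins import *
s,d=ld('w15'); print(cast(d,255,152.6,-4.8))
E
python3 -m jog '0.2 -0.8 2 0 0 0 -1;0.2 -0.8 4 0 0 0 -1;0.2 -0.8 6 0 0 0 -1;0.2 -0.8 6 0 0 0 -1'; python3 chk.py w13;  python3 -m jog '0 0 1 0 0 0 -1;0 0 2 0 0 0 -1;0 0 4 0 0 0 -1;0 0 4 0 0 0 -1'; python3 chk.py w13
```

```text
[49.01 -0.49 -4.8 ]
clock: 26.48
eef_pos: [582.3, -205.3, 107.3]
tool_rot: [-2.703, -0.004, -1.637]
force: [-0.4, 0.1, -2.1]
width: 37.7
[100.56   4.91 176.32] [-0.04 -0.01  0.05] [-0.4  0.1 -2.1] [ 0.03  0.58 -0.01]
clock: 26.98
eef_pos: [584.1, -205.4, 103.8]
tool_rot: [-2.703, -0.004, -1.637]
force: [0.3, 0.5, -1.2]
width: 37.8
[100.59   4.81 180.28] [-0.03 -0.01  0.04] [ 0.3  0.5 -1.2] [0.08 0.61 0.02]
```

```bash
python3 -m jog '0 0 1 0 0 0 -1;0 0 2 0 0 0 -1;0 0 3 0 0 0 -1;0 0 3 0 0 0 -1'; python3 chk.py w13;  python3 -m jog '0 0 0.7 0 0 0 -1;0 0 1.4 0 0 0 -1;0 0 1.4 0 0 0 -1'; python3 chk.py w13;  python3 -m jog '0 0 0.7 0 0 0 -1;0 0 1.4 0 0 0 -1;0 0 1.4 0 0 0 -1'; python3 chk.py w13
```

```text
clock: 27.48
eef_pos: [585.4, -205.5, 101.1]
tool_rot: [-2.703, -0.004, -1.637]
force: [-0.2, -1.1, -1.1]
width: 38.2
[100.54   4.78 183.2 ] [-0.02 -0.01  0.04] [-0.2 -1.1 -1.1] [0.06 0.6  0.06]
clock: 27.85
eef_pos: [586.0, -205.6, 99.9]
tool_rot: [-2.703, -0.004, -1.637]
force: [-0.2, -0.1, -0.7]
width: 37.6
[100.61   4.75 184.53] [-0.02  0.    0.04] [-0.2 -0.1 -0.7] [ 0.01  0.6  -0.06]
clock: 28.22
eef_pos: [586.1, -205.6, 99.8]
tool_rot: [-2.702, -0.005, -1.637]
force: [-7.4, 1.3, 13.0]
width: 37.9
[100.63   4.71 184.75] [0.02 0.06 0.01] [-7.4  1.3 13. ] [ 0.13  1.05 -0.07]
```

Contact at the predicted 184.7 mm. Press slightly more, relax, release, retreat.

```bash
python3 -m jog '0 0 1 0 0 0 -1;0 0 1 0 0 0 -1'; python3 chk.py w13; python3 -m jog '0 0 -1.5 0 0 0 -1;0 0 -2.5 0 0 0 -0.05;0 0 -2.5 0 0 0 0.1;0 0 -2.5 0 0 0 0.3;0 0 -2.5 0 0 0 0.3';python3 chk.py w13; python3 -m jog '0 0 -20 0 0 0 0.3;0 0 -60 0 0 0 0.4;0 0 -110 0 0 0 0.6;0 0 -130 0 0 0 0.6;0 0 -130 0 0 0 0.6'; python3 rec.py; python3 look.py 16
```

```text
clock: 28.48
eef_pos: [586.1, -205.6, 99.7]
tool_rot: [-2.702, -0.006, -1.637]
force: [-14.5, -0.3, 23.3]
width: 37.7
[100.64   4.7  184.83] [ 0.04  0.1  -0.01] [-14.5  -0.3  23.3] [ 0.13  1.44 -0.09]
clock: 29.1
eef_pos: [586.1, -205.5, 99.9]
tool_rot: [-2.703, -0.004, -1.637]
force: [-0.1, 0.5, 0.5]
width: 55.6
[100.49   4.64 184.58] [-0.01 -0.01  0.04] [-0.1  0.5  0.5] [0.02 0.53 0.02]
clock: 29.72
eef_pos: [531.1, -202.0, 219.2]
tool_rot: [-2.7, -0.005, -1.638]
force: [0.1, 0.2, -1.0]
width: 68.1
[ 1.035  0.524 -0.907  2.144  1.038  0.367  2.432] 29.725
```

View pics/w16.png

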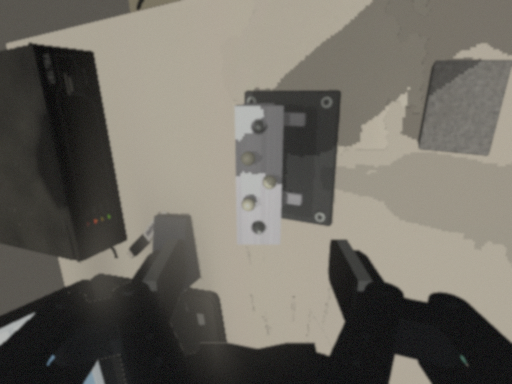

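View pics/sc16.png

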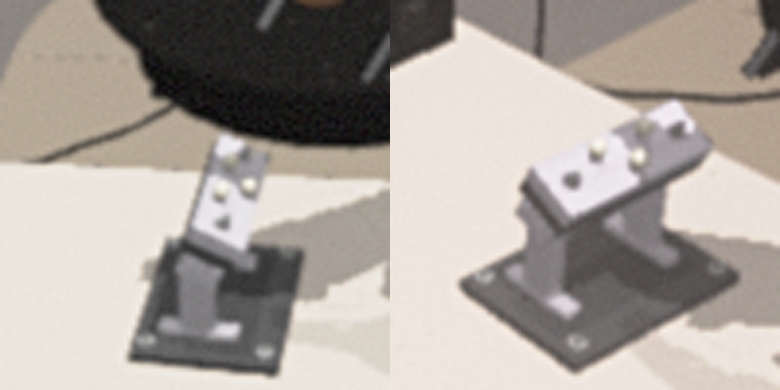

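```bash
python3 - <<'E'
from load import *
def plane(n,u0,u1,v0,v1):
    s,d=ld(n); W=pts(s,d); q=W[v0:v1,u0:u1].reshape(-1,3); q=q[~np.isnan(q).any(1)]; g=np.ones(len(q),bool)
    for _ in range(8):
        c=np.median(q[g],0) if _==0 else q[g].mean(0); nn=np.linalg.svd(q[g]-q[g].mean(0),full_matrices=False)[2][2]; nn*=np.sign(nn[2]); g=abs((q-q[g].mean(0))@nn)<(4 if _<3 else 1.5)
    return q[g].mean(0),nn,g.mean()
c0,n0,_=plane('w6',248,273,20,100); c1,n1,_=plane('w10',240,278,145,235); c2,n2,_=plane('w16',239,280,108,240)
print(c0,n0,np.degrees(np.arccos(n0[2])))
for c,n in ((c1,n1),(c2,n2)): print('height over seat',((c-c0)@n0).round(2),'angle rad',np.arccos(min(1,n@n0)).round(4))
# bystanders: compare scene0 and c16 colours
a=cv2.imread('pics/scene0.png').astype(int); b=cv2.imread('pics/c16.png').astype(int)
for nm,(v0,v1,u0,u1) in dict(putty=(262,295,292,335),block=(195,240,355,405),wedge=(170,210,195,250)).items(): print(nm,abs(a-b)[v0:v1,u0:u1].mean().round(2))
E
```

```text
[ 592.0092637  -210.87380891   85.06424414] [-0.42249644  0.02657872  0.9059748 ] 25.04510647010035
height over seat 12.0 angle rad 0.0024
height over seat 24.01 angle rad 0.001
putty 13.83
block 27.46
wedge 23.57
```

View pics/c16.png

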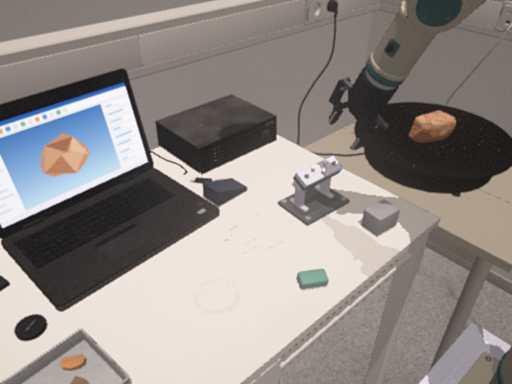

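```bash
python3 - <<'E'
from load import *
for nm,(v0,v1,u0,u1) in dict(putty=(262,295,292,335),block=(195,240,355,405),wedge=(170,210,195,250)).items():
    o=[]
    for n in ('scene0','c16'):
        s,d=ld(n); W=pts(s,d)[v0:v1,u0:u1]; m=(W[...,2]>12)&(W[...,2]<60); o.append(W[m].mean(0).round(1))
    print(nm,o)
E
```

```text
putty [array([412.4,  -3. ,  18.6]), array([412.4,  -3. ,  18.8])]
block [array([ 424.1, -249.1,   38.6]), array([ 424.2, -249.3,   38.6])]
wedge [array([765.3, -36.3,  24. ]), array([764.9, -36.2,  24.2])]
```

Both plates are seated on the pins, the bystanders (putty near (313,278), block near (380,215), wedge near (225,190)) have not moved, and the robot is clear.

```bash
python3 -c "
from cell import ctrl
print(ctrl.read_state()['clock']); print(ctrl.finish_job())"
```

```text
29.875
the job is handed in; nothing more can be done
None
```

Both plates are on the pins: the spacer flush on the seat, and the ball target flush on the spacer with its balls outward. I handed the job in at 29.9 s of the 64 s allowed; no verdict is reported.

**How it went**
- I lowered each plate along the pins in small steps until it touched, pressed with about 27–32 N, then eased off, opened the fingers and backed away.
- My first approach to the stand ran into wrist joint limits and stopped short without touching anything. I turned the gripper half round to get a different arm posture, and that worked for both plates.
- I gripped the target about 4 mm shallower and about 5 mm further off its middle than the spacer. I allowed for this when placing it.

**Last checks**
- **Height:** depth-image planes put the top face of the spacer 12.0 mm above the seat and the top face of the target 24.0 mm above it, as they should be when flush.
- **Parallel to the seat:** both plates are within 0.003 rad.
- **In-plane position:** the last pictures show a pin in each hole. I did not measure the final in-plane offset separately; it is limited only by the roughly 2 mm play in the holes.
- **Bystanders:** the wedge, block and putty read within 0.5 mm of where they started.
- **Forces:** they read near zero after I let go.
- **Disagreement:** at one turn, joint 7 read 2.941 rad, just over its 2.94 limit and within sensor noise. I moved off it at once.

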